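Third hand at the slide fixture: stand the pressure port up and hold it against the fence

TASK

The steel pressure port has toppled over: stand it upright on its square foot on the slide fixture's steel seat, in front of the fence and in line with the plunger, and let go of it. Then slide the stage up so that its spring plunger presses the port flat against the fence, until the plunger is pushed about half-way in (about 12 N, its dark ring at the mouth of the brass bush; never bottom it out), and finish still holding the stage steadily there, clear of the port, so that a colleague can tighten the lock screw. Leave everything else on the table where it is.

Things in the scene. Friction and masses are not known exactly. Their poses are not given: they have to be found in the camera images.
- port_center (a point): steel pressure port, loose, 0.36 kg (+-15 %): square foot 40 x 40 x 14 mm, then a round barrel 36 mm dia x 48 mm, then a threaded spigot 21 mm dia x 10 mm; 72 mm tall. This point: on its axis, half-way up (36 mm from the foot's underside). z runs from foot to spigot; x, y square to the foot's sides. Starts lying on a flat of the foot, axis level within 3 deg, spigot roughly towards the robot.
- port: the same port; origin at the centre of the foot's underside, same axes. While it lies, its axis is 19 mm above the table half-way along and 20.6 mm at the foot end.
- fixture: slide fixture, fixed: aluminium base plate 110 mm wide (x), 320 mm long (y), 12 mm thick; two brass guide bars along y (top 22 mm above the table), a flat steel seat 86 x 86 mm (top 20 mm above the table) and a fence at the +y end. Origin on the table at the middle of the plate's width; +y points along the track to the fence, z up.
- fence_foot (a point): middle of the fence's flat face, at the height of the seat's top. Axes as the fixture's: +y into the fence, x along its face. Fence: steel bar 90 mm wide, 20 mm thick, top 24 mm above the seat. The seat reaches 86 mm from it in -y. The port is home with its axis 20 mm in front of the face (y = -20 mm) at x = 0, a side of its foot flat on the face.
- fence: the fence bar, part of the fixture; origin and axes the same as the fixture's
- stage (a joint): how far the stage has slid along the track to the fence, m: 0 fully back, 0.145 end of travel; friction about 1.5 N. The bare plunger's nose is 160 mm from the fence at 0; with the port home the nose meets its foot at 0.120, and the plunger is half-way in at 0.130. The spring pushes the stage back if it is let go.
- stage_grip (a point): on the axis of the stage's black upright grip post: 22 mm dia from 25 mm below to 20 mm above this point, then a 26 mm dia head up to 29 mm above it. The stage is an aluminium block 100 mm wide, 80 mm long, its top 25 mm below this point; the post stands 56 mm behind its front face. Axes as the fixture's. Lock screw with a steel knob on the +x side.
- plunger (a joint): how far the spring plunger is pushed in, m: 0 out, 0.020 bottomed. It pushes with 4 N at first contact and 0.8 N more per mm: 12 N half-way (0.010).
- plunger_nose (a point): centre of the flat nose (14 mm dia) of the plunger, a steel rod on the stage's centre line, standing 30 mm out of the stage's front, 8.5 mm above the seat's top: it meets the middle of the port's foot. A dark ring round the rod reaches the mouth of the stage's brass bush at half stroke.
- pin_holder: black plastic gauge pin holder with steel pins, 60 x 110 mm, 55 mm high with the pins; loose; leave alone; origin under its centre
- ref_cylinder: polished aluminium reference cylinder, standing, 40 mm dia, 60 mm tall; loose; leave alone; origin under its centre
- driver: screwdriver 170 mm long lying on the table near the robot; loose; leave alone
- substrate0: green ceramic sensor substrate, a plate 50 x 38 x 4 mm with a small black chip, lying flat beyond the port; loose; leave alone; origin under its centre
- substrate1: green ceramic sensor substrate, a plate 50 x 38 x 4 mm with a small black chip, lying flat beyond the port; loose; leave alone; origin under its centre
- substrate2: green ceramic sensor substrate, a plate 50 x 38 x 4 mm with a small black chip, lying flat beyond the fence, to the robot's left; loose; leave alone; origin under its centre
Things that resemble listed ones, but are neither listed nor needed, are in the scene too. What is shaped like the port but purple or red is not meant.

How it is judged (in metres and radians):
On the way:
1. the port stands upright on the seat and is let go (angle between port_center's own z axis and vertical below 0.07 rad and z of port_center in the frame of fence_foot between 0.032 and 0.04 m and y of port_center in the frame of fence_foot between -0.09 and -0.015 m and x of port_center in the frame of fence_foot between -0.03 and 0.03 m and contact force between each of the arm, the fingers and port below 0.3 N), for 0.2 s.
At the end, for the whole second after the job is handed in: Port upright (4 deg) on the seat, foot side flat on the fence (2.5 mm, 5 deg), within 12 mm of the plunger's line; plunger pushed in 6-14 mm (9-15 N), port presses the fence with 2-18 N; the robot holds the stage (over 3 N), not touching the port, through the last second (angle between port_center's own z axis and vertical below 0.07 rad and z of port_center in the frame of fence_foot between 0.032 and 0.04 m and y of port_center in the frame of fence_foot between -0.0225 and -0.0175 m and x of port_center in the frame of fence_foot between -0.012 and 0.012 m and (angle between the x axis of port_center and the x axis of fence_foot, either way round below 0.09 rad or angle between the x axis of port_center and the y axis of fence_foot, either way round below 0.09 rad) and value of joint plunger between 0.006 and 0.014 m and contact force between port and fence between 2 and 18 N and contact force between each of the arm, the fingers and port below 0.3 N and contact force between any of the fingers, the arm and stage above 3 N); the arm keeps its last pose, push and grip.
It fails at once if the plunger is bottomed out (pushed in more than 18 mm) (value of joint plunger above 0.018 m).
It fails at once if another thing on the table is moved by more than 15 mm (distance of any of substrate0, substrate1, substrate2, pin_holder, ref_cylinder, driver from where it was at the start of the episode above 0.015 m).
It also fails if it takes over 54 s, if anything falls off the work surface, if the arm or the gripper's body presses on something with over 40 N, if the wrist force passes 120 N, or if a joint passes its speed limit or range.

ROBOT

A 7-joint arm with a two-finger parallel gripper is mounted at the origin on the work surface. World frame = base frame: x ahead of the robot, y to its left, z up, the work surface at z = 0. Lengths are in mm, angles in rad, forces in N, time in s.
With the tool pointing down it reaches from about 400 to 850 mm from the base axis. Payload 10.4 kg.
Tool frame: the origin (TCP) lies on the mounting face of the last link; the fingertips stand 182 mm ahead of it and the grasp point (between the pads) lies 164 mm ahead of it; z points along the fingers, x is the direction in which the jaws open and shut, and the axes are right-handed (so a half turn about z gives the same grasp; the last joint's range is limited). The gripper opens to 87 mm and grips with 3 to 60 N. Pads are 19 mm wide; open, the fingers measure 117 mm over their backs; the gripper's body (75 mm by 190 mm) begins 51 mm behind the grasp point.
Start: joints at [-1.23, 0.332, -0.065, 1.46, 0.022, 1.35, -0.088], TCP at [222.379, 584.106, 404.776] pointing down, gripper open.
Joint ranges: [-2.6, 2.6], [-0.5, 2.12], [-1.47, 1.34], [0.16, 2.42], [-1.27, 4.41], [0.06, 2.06], [-2.6, 2.6]. Speed limits (rad/s): [2.22, 2.22, 2.79, 2.79, 3.14, 3.14, 3.14].

INTERFACE

Orientations are given as a 3x3 rotation matrix whose columns are the frame's x, y, z axes.
In Python, from station import manip gives the robot as it stands.
- The arm moves only by the tool jog_arm, never from a script. Its argument "series" is a list that holds one entry, the list of rows, each a list of 7 numbers: the turn, a rotation vector about the tool's x, y, z in degrees, then the shift along the tool's x, y, z in cm, then the opening in per cent of the stroke, from 0 (shut) to 100 (fully open). A call has exactly 10 rows; each row shifts and turns the commanded pose from where the row before left it, along the tool's axes as they then stand; what a row does not reach is not made up. A row lasts 1/10 s, in which the tool goes at most 50 mm and 8.59 degrees, less where a joint would pass 70% of its speed; a pose out of reach is approached as far as the arm can. A call with a gripper value outside its range is refused whole. The fingers move at their own pace and stop on an object; "force" is the grip in N (left out, the last holds). Time passes only in rows, so rows that do not move let the fingers close, or fill a call up. It gives the time, the measured TCP pose, the force and the opening at its end, in the units of the state.
- manip.get_obs(): the state, without advancing time (a new reading comes with each control period).
- manip.get_image(name): name is "scene" or "top"; returns the picture (420x560x3 uint8, red, green, blue); there is no depth.
- manip.get_calibration(name): a dict with "mtx" (3x3 intrinsics, pixels), "k1" (the pictures are not rectified: a ray, as slopes to the right and down, at radius r is drawn at 1 + k1 r^2 times it, then the intrinsics apply), "origin" and "orientation" of the camera in the world. Camera axes: x right, y down, z forward; pixel columns grow to the right and rows downward; lengths in mm; the calibration is good to about 2 mm. A picture is of the moment at which its call begins. get_calibration takes no time and is no camera call.
- manip.job_done(): hands the job in, once; it reports no verdict.
The state is a dict: "t": time; "qpos": joint angles; "dq": joint speeds; "joint_torque": joint torques, N m; "eef_pos": TCP position; "eef_rot": TCP orientation; "ft_force": force on the tool from outside, world axes, zero at the start; "torque": the same for the moment, N m; "finger_gap": opening from 0.0 (shut) to 1.0 (fully open).
Only numpy, scipy, OpenCV 4.12 (cv2) and the standard library are available. Lean on these libraries where they do the work, as an engineer would, in place of code of your own. Each camera call takes 0.05 s, during which the arm holds its last target.

## Working session

There is one attempt and no reset: what is moved stays moved. The work goes in short steps, Python scripts to look and compute and a tool call to move; the robot and the scene stay as the last step left them, time stands still between calls to the robot, and variables do not carry over. Pictures are saved under pics/ and viewed, and the job is handed in when it is done.

Besides the shell and the picture viewer there is one more tool, called as name(argument=value, ...) on one line, values as JSON. jog_arm: Moves the arm, as the interface text tells. Its arguments: {"type":"object","properties":{"series":{"type":"array"},"force":{"type":"number"}},"required":["series"]}

```bash
ls; mkdir -p pics
python3 - <<'E'
from station import manip
import cv2, numpy as np
o=manip.get_obs(); print({k:np.round(v,3).tolist() for k,v in o.items()})
for n in ("scene","top"):
    im=manip.get_image(n); cv2.imwrite(f"pics/{n}0.png",im[:,:,::-1])
    c=manip.get_calibration(n); print(n,{k:np.round(v,4).tolist() for k,v in c.items()})
E
```

```text
pics
{'t': 0.0, 'qpos': [-1.23, 0.333, -0.065, 1.461, 0.022, 1.35, -0.089], 'dq': [0.001, 0.001, -0.001, -0.001, -0.001, 0.0, 0.001], 'joint_torque': [-0.0, -62.328, 0.024, -38.99, -0.061, 0.04, 0.0], 'eef_pos': [222.334, 583.984, 403.957], 'eef_rot': [[0.356, 0.935, -0.0], [0.935, -0.356, -0.001], [-0.001, 0.0, -1.0]], 'ft_force': [-0.102, 0.727, 0.98], 'torque': [-0.011, 0.03, -0.007], 'finger_gap': 0.994}
scene {'mtx': [[388.4953, 0.0, 282.6399], [0.0, 388.4953, 210.7691], [0.0, 0.0, 1.0]], 'k1': -0.0732, 'origin': [1133.6723, 21.1997, 750.9411], 'orientation': [[-0.0486, 0.7567, -0.652], [0.9988, 0.0334, -0.0357], [-0.0052, -0.6529, -0.7574]]}
top {'mtx': [[386.9471, 0.0, 277.2052], [0.0, 386.9471, 212.7663], [0.0, 0.0, 1.0]], 'k1': -0.0535, 'origin': [385.8891, -32.1721, 987.1048], 'orientation': [[0.0088, -0.9816, 0.1909], [-0.9995, -0.003, 0.0303], [-0.0291, -0.1911, -0.9811]]}
```

View pics/scene0.png

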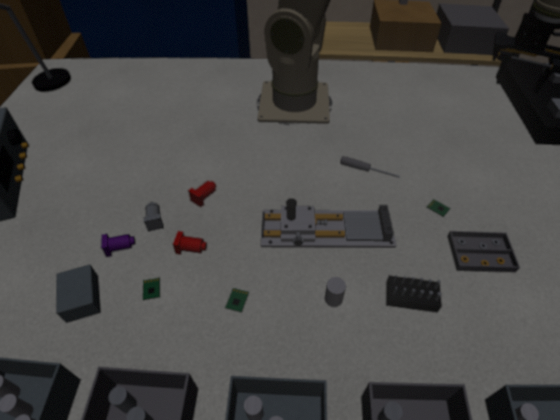

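View pics/top0.png

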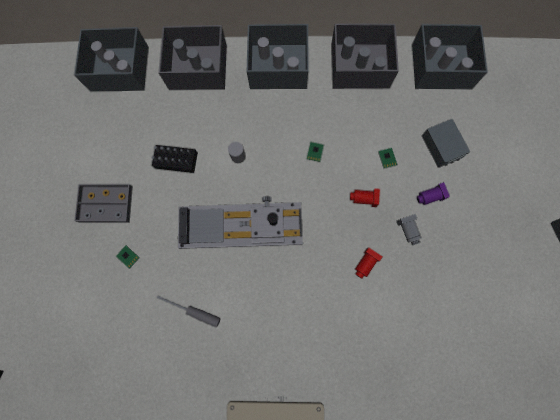

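```bash
cat > h.py <<'E'
import numpy as np, cv2
from station import manip
def cal(n):
    c=manip.get_calibration(n); return np.array(c["mtx"]),float(c["k1"]),np.array(c["origin"]),np.array(c["orientation"])
def proj(n,P):
    K,k1,o,R=cal(n); p=(np.atleast_2d(P)-o)@R; s=p[:,:2]/p[:,2:]; s=s*(1+k1*(s**2).sum(1,keepdims=True))
    return s@np.diag([K[0,0],K[1,1]])+K[:2,2]
def back(n,uv,z):
    K,k1,o,R=cal(n); uv=np.atleast_2d(np.array(uv,float))
    s=cv2.undistortPoints(uv[:,None],K,np.array([k1,0,0,0]))[:,0]
    d=np.c_[s,np.ones(len(s))]@R.T
    return o+d*((np.broadcast_to(z,len(s))-o[2])/d[:,2])[:,None]
def crop(img,u0,v0,u1,v1,f,fn,g=1.8):
    c=img[v0:v1,u0:u1,::-1]; c=np.clip(255*(c/255.)**(1/g),0,255).astype(np.uint8)
    cv2.imwrite(fn,cv2.resize(c,None,fx=f,fy=f,interpolation=cv2.INTER_CUBIC))
E
python3 - <<'E'
import cv2
from h import *
s=cv2.imread("pics/scene0.png")[:,:,::-1]; t=cv2.imread("pics/top0.png")[:,:,::-1]
crop(t,340,170,460,260,6,"pics/t_port.png"); crop(t,170,185,310,255,5.5,"pics/t_fix.png")
crop(s,90,170,220,265,6,"pics/s_port.png"); crop(s,250,190,405,255,5,"pics/s_fix.png")
E
```

```text
(no output)
```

View pics/t_port.png

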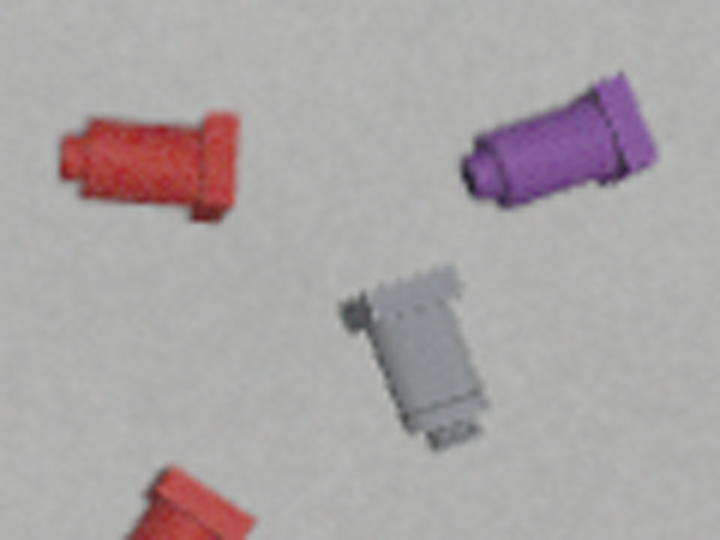

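View pics/t_fix.png

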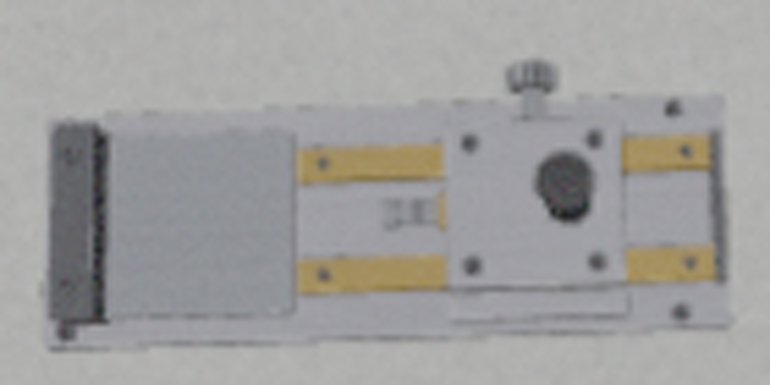

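View pics/s_port.png

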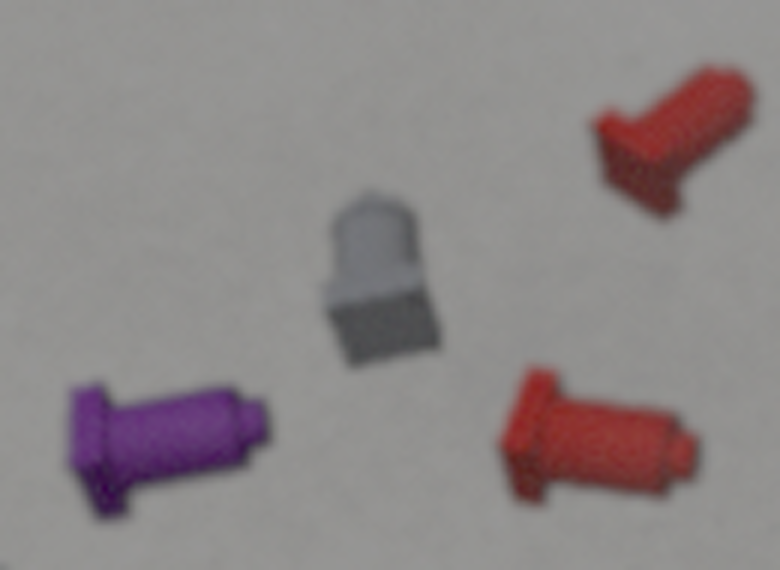

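View pics/s_fix.png

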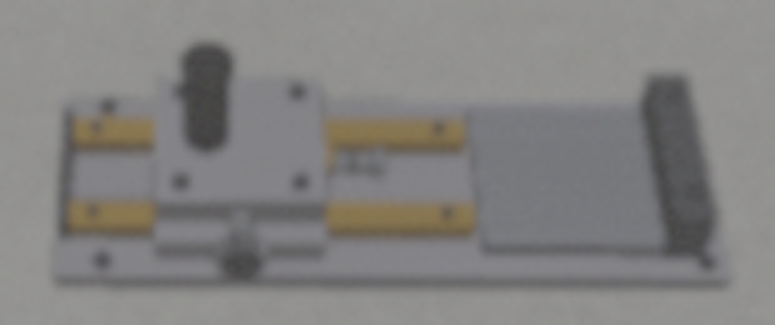

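```bash
cat > fitfix.py <<'E'
from h import *
from scipy.optimize import least_squares
def px(U,V,u0,v0,f): return [u0+(U+.5)/f-.5, v0+(V+.5)/f-.5]
T=[((43,-86,20),(297,133)),((-43,-86,20),(296,316)),((45,20,44),(52,125)),((-45,20,44),(50,320))]
S=[((-43,-86,20),(468,107)),((43,-86,20),(484,250)),((-45,0,44),(648,78)),((-45,20,44),(686,78))]
def W(p,L): 
    c,s=np.cos(p[2]),np.sin(p[2]); L=np.atleast_2d(np.array(L,float)); 
    return np.c_[p[0]+c*L[:,0]-s*L[:,1], p[1]+s*L[:,0]+c*L[:,1], L[:,2]]
tp=np.array([px(*b,170,185,5.5) for a,b in T]); sp=np.array([px(*b,250,190,5) for a,b in S])
tl=[a for a,b in T]; sl=[a for a,b in S]
def r(p): return np.r_[(proj("top",W(p,tl))-tp).ravel(),(proj("scene",W(p,sl))-sp).ravel()]
def fit(rr): return least_squares(rr,[450,150,0],x_scale=[10,10,.1],loss='soft_l1').x
if __name__=="__main__":
    p=fit(r); print("both",p.round(3)); print(r(p).round(2))
    print("top",fit(lambda p:r(p)[:8]).round(3),"scene",fit(lambda p:r(p)[8:]).round(3))
    for n,u0,v0,w,h,f in (("top",170,185,140,70,5.5),("scene",250,190,155,65,5)):
        im=cv2.imread(f"pics/{n}0.png"); c=cv2.resize(im[v0:v0+h,u0:u0+w],None,fx=f,fy=f,interpolation=cv2.INTER_CUBIC)
        c=(255*(c/255.)**.6).astype(np.uint8)
        def poly(L,col):
            q=(proj(n,W(p,L))-[u0,v0]+.5)*f-.5; cv2.polylines(c,[q.round().astype(np.int32)],True,col,1)
        poly([(-43,-86,20),(43,-86,20),(43,0,20),(-43,0,20)],(0,255,0))
        poly([(-45,0,44),(45,0,44),(45,20,44),(-45,20,44)],(0,0,255))
        poly([(-55,20,12),(55,20,12),(55,-300,12),(-55,-300,12)],(255,0,0))
        cv2.imwrite(f"pics/ov_{n}.png",c)
E
python3 fitfix.py
```

```text
both [5.39473e+02 2.22794e+02 3.10000e-02]
[-1.07 -0.38 -1.04 -0.31  0.11 -0.46 -0.45 -0.35 -0.65  0.15 -0.83 -0.6
 -0.51 -0.73  0.02 -0.64]
top [5.38390e+02 2.21167e+02 3.50000e-02] scene [5.40860e+02 2.23917e+02 3.20000e-02]
```

```bash
python3 -c "
import cv2
t=cv2.imread('pics/ov_top.png');s=cv2.imread('pics/ov_scene.png')
import numpy as np
w=775;c=np.zeros((t.shape[0]+s.shape[0],w,3),np.uint8);c[:t.shape[0],:t.shape[1]]=t;c[t.shape[0]:,:s.shape[1]]=s;print(c.shape);cv2.imwrite('pics/ov.png',c[:,:])"
```

```text
(710, 775, 3)
```

View pics/ov_top.png

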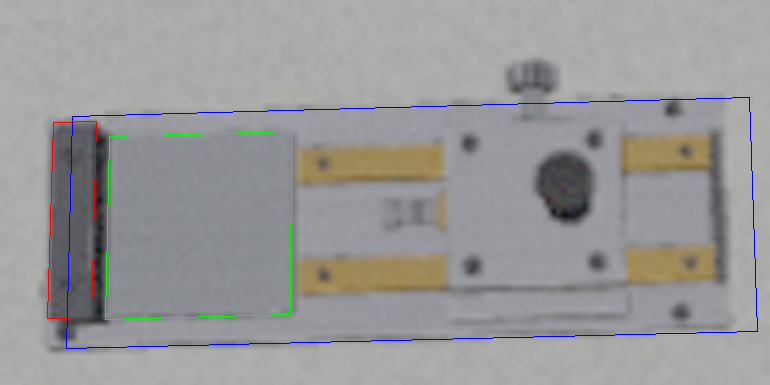

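View pics/ov_scene.png

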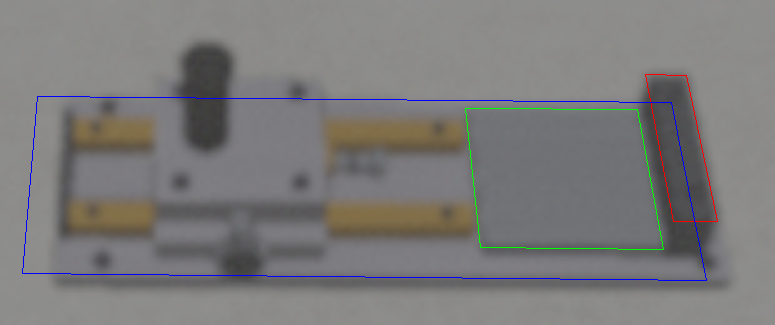

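Run:
```python
from fitfix import *
def tri(a,b):
    A=[];B=[]
    for n,uv in (("top",a),("scene",b)):
        K,k1,o,R=cal(n); d=back(n,uv,0)[0]-o; d/=np.linalg.norm(d); M=np.eye(3)-np.outer(d,d); A.append(M);B.append(M@o)
    X=np.linalg.solve(A[0]+A[1],B[0]+B[1]); return X.round(1),[np.linalg.norm(M@X-b).round(1) for M,b in zip(A,B)]
p=np.array([539.5,223,.033])
X=tri(px(565,178,170,185,5.5),px(207,57,250,190,5)); print("head",X)
c,s=np.cos(p[2]),np.sin(p[2]); d=X[0][:2]-p[:2]; print("fixture frame",[c*d[0]+s*d[1],-s*d[0]+c*d[1]])
# stage top corners? screws etc: front edge of stage top
print("nose",tri(px(383,212,170,185,5.5),px(385,165,250,190,5)))
for z in (45,50,55): print(z,back("top",[px(447,125,170,185,5.5),px(447,287,170,185,5.5),px(625,125,170,185,5.5)],z).round(1).tolist(), back("scene",[px(322,80,250,190,5),px(326,205,250,190,5),px(155,80,250,190,5)],z).round(1).tolist())
# port
f=6
print("port top view", {k:back("top",px(*uv,340,170,6),z).round(1).tolist() for k,uv,z in (("footL",(370,292),40),("footR",(455,268),40),("footR2",(463,297),40),("barR",(485,405),20),("barL",(410,428),20),("spig",(458,443),15),("barTopL",(372,330),20),("barTopR",(455,310),20))})
print("port scene", {k:back("scene",px(*uv,90,170,6),z).round(1).tolist() for k,uv,z in (("footTL",(330,307),40.6),("footTR",(425,287),40.6),("footBL",(352,365),0),("footBR",(440,347),0),("barL",(335,215),20),("barR",(415,215),20),("tip",(370,195),25))})
```

```text
head (array([547.6,   7.2, 104.6]), [np.float64(0.9), np.float64(0.9)])
fixture frame [np.float64(0.9754824139571738), np.float64(-215.94975905071084)]
nose (array([545.4,  93.4,  29.5]), [np.float64(0.6), np.float64(0.6)])
45 [[582.9, 62.7, 45.0], [508.9, 61.1, 45.0], [583.1, -18.0, 45.0]] [[506.1, 63.2, 45.0], [582.8, 64.7, 45.0], [509.7, -17.8, 45.0]]
50 [[581.8, 62.2, 50.0], [508.3, 60.6, 50.0], [582.0, -18.0, 50.0]] [[510.5, 62.9, 50.0], [586.7, 64.4, 50.0], [514.1, -17.5, 50.0]]
55 [[580.8, 61.7, 55.0], [507.6, 60.1, 55.0], [581.0, -18.1, 55.0]] [[515.0, 62.6, 55.0], [590.6, 64.1, 55.0], [518.5, -17.2, 55.0]]
port top view {'footL': [[557.3, -310.6, 40.0]], 'footR': [[567.5, -346.4, 40.0]], 'footR2': [[555.3, -349.0, 40.0]], 'barR': [[513.1, -362.3, 20.0]], 'barL': [[503.3, -330.3, 20.0]], 'spig': [[497.7, -351.7, 15.0]], 'barTopL': [[544.7, -316.5, 20.0]], 'barTopR': [[553.3, -352.0, 20.0]]}
port scene {'footTL': [[568.2, -340.3, 40.6]], 'footTR': [[556.2, -304.5, 40.6]], 'footBL': [[566.0, -343.0, 0.0]], 'footBR': [[554.9, -308.6, 0.0]], 'barL': [[501.9, -362.9, 20.0]], 'barR': [[500.4, -328.4, 20.0]], 'tip': [[494.4, -348.3, 25.0]]}
```

```bash
cat > fitport.py <<'E'
from fitfix import *
def PW(p,L,tilt=np.deg2rad(-2.5)):
    # p: x,y of foot underside centre, yaw of z_port in world; z_port elevation tilt
    z=np.array([np.cos(p[2])*np.cos(tilt),np.sin(p[2])*np.cos(tilt),np.sin(tilt)])
    x=np.array([-np.sin(p[2]),np.cos(p[2]),0]); y=np.cross(z,x)
    o=np.array([p[0],p[1],20.6]); L=np.atleast_2d(np.array(L,float)); return o+L@np.array([x,y,z])
# local: x horizontal, y: cross(z,x) up?
def fitp(T,S):
    tl=[a for a,b in T]; sl=[a for a,b in S]; tp=np.array([b for a,b in T]); sp=np.array([b for a,b in S])
    def r(p): return np.r_[(proj("top",PW(p,tl))-tp).ravel(),(proj("scene",PW(p,sl))-sp).ravel()]
    q=least_squares(r,[560,-326,np.pi+.3],x_scale=[10,10,.1],loss='soft_l1').x; return q,r(q)
if __name__=="__main__":
    p=[560,-326,np.pi+.3]; print(PW(p,[(20,20,0),(0,0,72)]).round(1))
    a=lambda u,v:px(u,v,340,170,6); b=lambda u,v:px(u,v,90,170,6)
    T=[((-20,20,0),a(370,290)),((20,20,0),a(455,266)),((20,20,14),a(464,297)),((18,0,62),a(486,405)),((-18,0,62),a(410,430)),((-18,0,14),a(374,335))]
    S=[((20,20,0),b(330,307)),((-20,20,0),b(425,288)),((20,-20,0),b(352,366)),((-20,-20,0),b(440,347)),((20,20,14),b(328,283)),((-20,20,14),b(418,265))]
    for s in (1,-1):
        TT=[((s*l[0],l[1],l[2]),q) for l,q in T]; SS=[((s*l[0],l[1],l[2]),q) for l,q in S]
        q,r=fitp(TT,SS); print(s,q.round(3),r.round(1))
        if np.abs(r).mean()<1.5: p=q
    for n,u0,v0,w,h,f in (("top",340,170,120,90,6),("scene",90,170,130,95,6)):
        im=cv2.imread(f"pics/{n}0.png"); c=cv2.resize(im[v0:v0+h,u0:u0+w],None,fx=f,fy=f,interpolation=cv2.INTER_CUBIC)
        c=(255*(c/255.)**.6).astype(np.uint8)
        def poly(L,col):
            q=(proj(n,PW(p,L))-[u0,v0]+.5)*f-.5; cv2.polylines(c,[q.round().astype(np.int32)],True,col,1)
        for z in (0,14): poly([(-20,-20,z),(20,-20,z),(20,20,z),(-20,20,z)],(0,255,0))
        t=np.linspace(0,2*np.pi,40)
        for R,z in ((18,14),(18,62),(10.5,62),(10.5,72)): poly(np.c_[R*np.cos(t),R*np.sin(t),0*t+z],(0,0,255))
        cv2.imwrite(f"pics/op_{n}.png",c[:, :])
E
python3 fitport.py
```

```text
[[ 565.1 -345.4   40.6]
 [ 491.3 -347.3   17.5]]
1 [ 562.969 -325.201    3.497] [-1.4  1.1 -0.8 -0.3 -0.1 -0.3  0.1  0.9 -0.3  1.6 -1.6 -0.4 -1.7  0.2
 -0.8 -0.5 -0.8  1.2  0.7  0.5 -1.7  0.1 -0.2 -0.7]
-1 [ 562.884 -350.093    2.707] [ 23.2   1.8  -5.9  -0.9  -9.6  -1.  -22.1  -0.4   3.8   1.4  17.1   0.
   3.3   0.9 -25.2  -1.9   3.5   1.8 -23.5  -0.9   7.5   1.  -20.1  -1.8]
```

View pics/op_top.png

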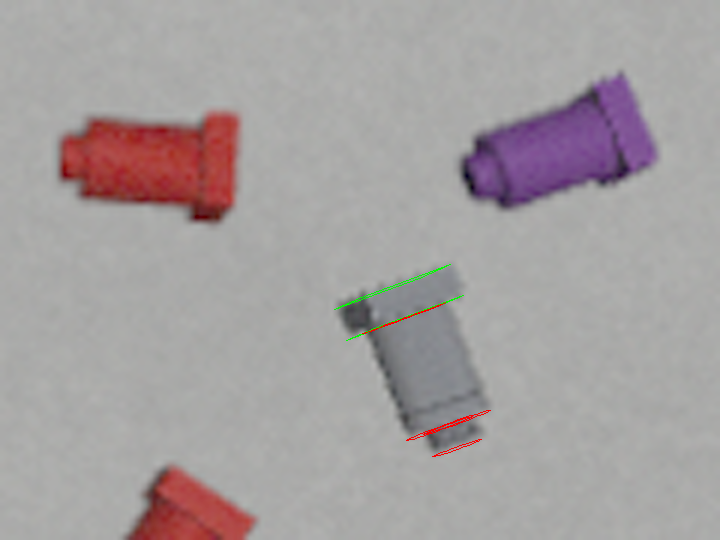

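View pics/op_scene.png

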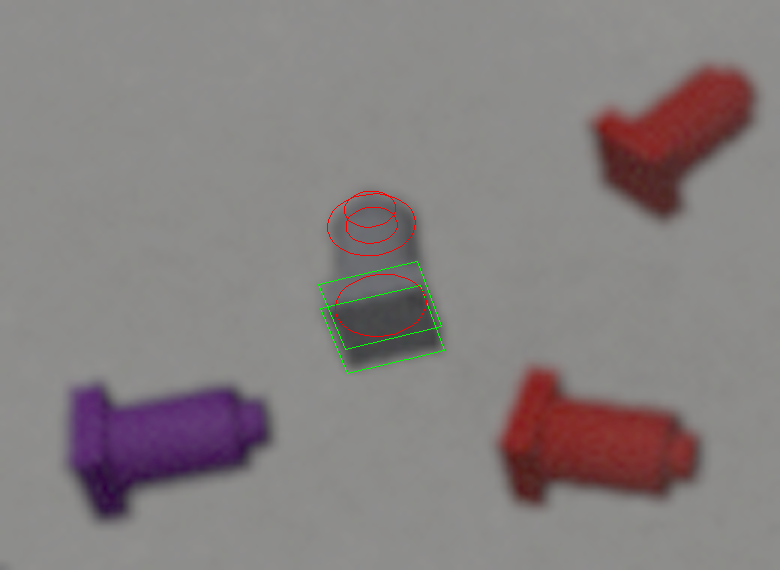

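jog_arm(series=[[[0,0,4.5,-0.19,4.9,0,100],[0,0,4.5,-0.19,4.9,0,100],[0,0,4.5,-0.19,4.9,0,100],[0,0,4.5,-0.19,4.9,0,100],[0,0,4.5,-0.19,4.9,0,100],[0,0,4.5,-0.19,4.9,0,100],[0,0,4.5,-0.19,4.9,0,100],[0,0,4.5,-0.19,4.9,0,100],[0,0,4.5,-0.19,4.9,0,100],[0,0,4.5,-0.19,4.9,0,100]]], force=40)

```text
t: 1.1
eef_pos: [571.0, 254.4, 404.3]
eef_rot: [[0.914, 0.406, -0.0], [0.406, -0.914, -0.0], [-0.0, 0.0, -1.0]]
ft_force: [0.5, -0.1, 0.1]
finger_gap: 0.997
```

```bash
cat > plan.py <<'E'
from h import *
from scipy.linalg import logm, expm
from scipy.spatial.transform import Rotation as Ro
def T(R,p): M=np.eye(4); M[:3,:3]=R; M[:3,3]=p; return M
def cur():
    o=manip.get_obs(); U,_,V=np.linalg.svd(np.array(o["eef_rot"])); return T(U@V,o["eef_pos"]),o
def rows(A,B,n,rot=1,sh=2):
    t=expm(np.real(logm(np.linalg.inv(A)@B))/n)
    w=Ro.from_matrix(t[:3,:3]).as_rotvec(degrees=True); s=t[:3,3]/10
    r=np.r_[w.round(2),s.round(3)]
    return r
def apply(A,r,n=1):
    M=T(Ro.from_rotvec(r[:3],degrees=True).as_matrix(),np.array(r[3:6])*10.)
    return A@np.linalg.matrix_power(M,n)
def tool(xaxis,zaxis,grasp,back=0):
    z=np.array(zaxis,float); z/=np.linalg.norm(z); x=np.array(xaxis,float); x-=z*(x@z); x/=np.linalg.norm(x)
    return T(np.c_[x,np.cross(z,x),z],np.array(grasp,float)-z*(164+back))
def show(M): print("pos",M[:3,3].round(1),"grasp",(M[:3,3]+164*M[:3,2]).round(1)); print(M[:3,:3].round(3))
# grasp
YAW=np.deg2rad(19.5); HG=np.array([np.cos(YAW),np.sin(YAW),0]); JX=np.array([np.sin(YAW),-np.cos(YAW),0])
FOOT=np.array([563,-325.2,20.6])
def grasp_pose(alpha,along,back,dz=0):
    a=np.deg2rad(alpha); z=HG*np.sin(a)+np.array([0,0,-np.cos(a)])
    g=FOOT-HG*along; g[2]=20.6-along*np.tan(np.deg2rad(2.5))+dz
    return tool(JX,z,g,back)
E
python3 - <<'E'
from plan import *
A,o=cur(); print(o["qpos"])
for al in (40,):
    B=grasp_pose(al,38,90); show(B)
    for n in (10,12,14,20): print(n,rows(A,B,n))
E
```

```text
[-0.71071048  0.33405723  0.28030772  1.47656571 -0.09315474  1.34454822
 -0.00571805]
pos [ 373.3 -392.4  213.5] grasp [ 472.6 -357.2   87.9]
[[ 0.334 -0.722  0.606]
 [-0.943 -0.256  0.215]
 [ 0.    -0.643 -0.766]]
10 [ 3.04   3.29   9.02  -0.229  7.912 -0.528]
12 [ 2.53   2.74   7.52  -0.102  6.596 -0.471]
14 [ 2.17   2.35   6.44  -0.033  5.654 -0.422]
20 [ 1.52   1.64   4.51   0.045  3.957 -0.318]
```

Run:
```python
from plan import *
A,o=cur(); B=grasp_pose(40,38,90)
r=rows(A,B,18); print(r)
for i in (5,10,15,18): show(apply(A,np.r_[1.7,1.8,5.0,0.03,4.4,-.35],i))
```

```text
[ 1.69   1.83   5.01   0.031  4.397 -0.347]
pos [624.9  42.4 407.2] grasp [644.9  70.9 246.9]
[[ 0.992 -0.009  0.122]
 [-0.03  -0.984  0.174]
 [ 0.119 -0.176 -0.977]]
pos [ 586.  -169.2  367.6] grasp [ 635.4 -124.7  217.7]
[[ 0.87  -0.391  0.302]
 [-0.472 -0.839  0.271]
 [ 0.147 -0.378 -0.914]]
pos [ 468.7 -333.4  283.3] grasp [ 550.1 -289.   148. ]
[[ 0.573 -0.652  0.496]
 [-0.816 -0.512  0.27 ]
 [ 0.078 -0.56  -0.825]]
pos [ 373.7 -393.5  214.1] grasp [ 472.3 -357.2   88.2]
[[ 0.34  -0.723  0.601]
 [-0.94  -0.258  0.222]
 [-0.005 -0.641 -0.768]]
```

jog_arm(series=[[[1.7,1.8,5.0,0.03,4.4,-0.35,100],[1.7,1.8,5.0,0.03,4.4,-0.35,100],[1.7,1.8,5.0,0.03,4.4,-0.35,100],[1.7,1.8,5.0,0.03,4.4,-0.35,100],[1.7,1.8,5.0,0.03,4.4,-0.35,100],[1.7,1.8,5.0,0.03,4.4,-0.35,100],[1.7,1.8,5.0,0.03,4.4,-0.35,100],[1.7,1.8,5.0,0.03,4.4,-0.35,100],[1.7,1.8,5.0,0.03,4.4,-0.35,100],[1.7,1.8,5.0,0.03,4.4,-0.35,100]]])

```text
t: 2.1
eef_pos: [585.9, -169.1, 367.6]
eef_rot: [[0.869, -0.391, 0.303], [-0.473, -0.838, 0.272], [0.148, -0.38, -0.913]]
ft_force: [0.3, 0.4, -0.5]
finger_gap: 1.003
```

Run:
```python
from plan import *
A,o=cur(); B=grasp_pose(40,38,90); print(o["qpos"].round(2) if hasattr(o["qpos"],"round") else o["qpos"])
show(A);print(rows(A,B,9))
```

```text
[-0.14  0.28  0.53  1.69 -0.59  1.08  0.14]
pos [ 585.9 -169.1  367.6] grasp [ 635.6 -124.4  217.8]
[[ 0.869 -0.391  0.303]
 [-0.473 -0.838  0.272]
 [ 0.148 -0.38  -0.913]]
[ 1.5    1.65   4.45   0.041  3.907 -0.318]
```

jog_arm(series=[[[1.5,1.65,4.45,0.04,3.9,-0.32,100],[1.5,1.65,4.45,0.04,3.9,-0.32,100],[1.5,1.65,4.45,0.04,3.9,-0.32,100],[1.5,1.65,4.45,0.04,3.9,-0.32,100],[1.5,1.65,4.45,0.04,3.9,-0.32,100],[1.5,1.65,4.45,0.04,3.9,-0.32,100],[1.5,1.65,4.45,0.04,3.9,-0.32,100],[1.5,1.65,4.45,0.04,3.9,-0.32,100],[1.5,1.65,4.45,0.04,3.9,-0.32,100],[0,0,0,0,0,0,100]]])

```text
t: 3.1
eef_pos: [370.0, -392.9, 211.8]
eef_rot: [[0.329, -0.727, 0.602], [-0.944, -0.251, 0.213], [-0.004, -0.639, -0.769]]
ft_force: [-0.5, -0.1, 0.2]
finger_gap: 0.998
```

Run:
```python
from plan import *
A,o=cur(); B=grasp_pose(40,38,4); print(np.round(o["qpos"],2))
show(A);show(B);print(rows(A,B,8)); 
for n in("top","scene"):
    im=manip.get_image(n); cv2.imwrite(f"pics/{n}1.png",im[:,:,::-1])
    if n=="top": crop(im,320,160,460,265,5.5,"pics/t1.png")
    else: crop(im,70,130,210,260,4.5,"pics/s1.png")
```

```text
[ 0.37  0.4   0.64  2.02 -1.19  1.    0.51]
pos [ 370.  -392.9  211.8] grasp [ 468.8 -357.9   85.7]
[[ 0.329 -0.727  0.602]
 [-0.944 -0.251  0.213]
 [-0.004 -0.639 -0.769]]
pos [ 425.4 -373.9  147.6] grasp [ 524.8 -338.7   22. ]
[[ 0.334 -0.722  0.606]
 [-0.943 -0.256  0.215]
 [ 0.    -0.643 -0.766]]
[ 0.03  -0.    -0.04   0.008 -0.048  1.084]
```

View pics/t1.png

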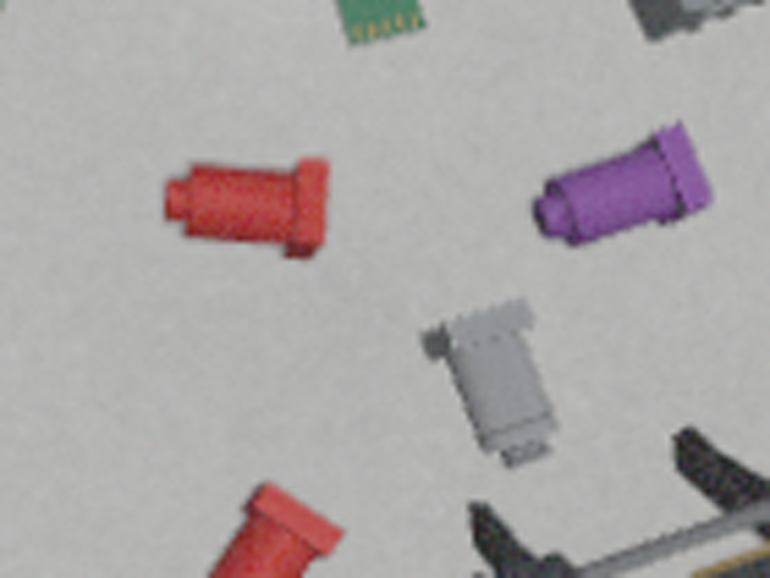

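View pics/s1.png

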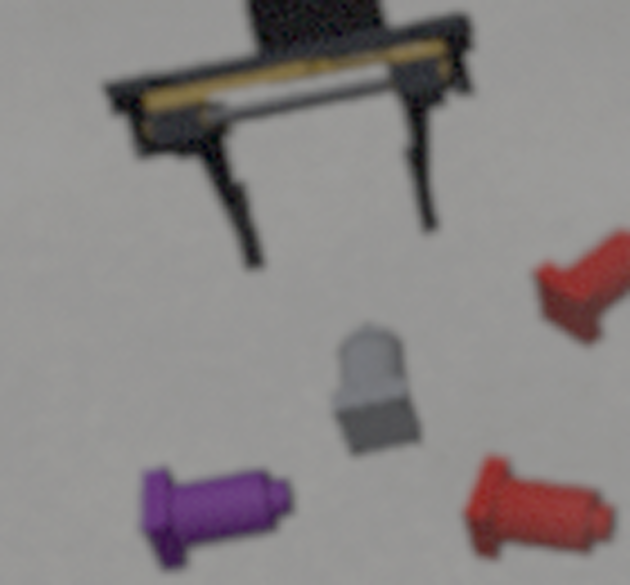

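Run:
```python
from plan import *
A,o=cur()
tips=[A[:3,3]+182*A[:3,2]+s*43.5*A[:3,0] for s in(1,-1)]+[A[:3,3]+182*A[:3,2]+s*(43.5+7)*A[:3,0] for s in(1,-1)]
print(np.round(tips,1))
print("top crop",((proj("top",tips)-[320,160]+.5)*5.5-.5).round(0).tolist())
print("scene crop",((proj("scene",tips)-[70,130]+.5)*4.5-.5).round(0).tolist())
for al in (30,35,40):
    B=grasp_pose(al,38,4); print(al,rows(A,B,8)); show(B)
```

```text
[[ 498.8 -393.    74.6]
 [ 469.5 -311.1   74.6]
 [ 501.2 -399.6   74.6]
 [ 467.1 -304.5   74.6]]
top crop [[670.0, 443.0], [484.0, 511.0], [684.0, 437.0], [469.0, 516.0]]
scene crop [[262.0, 269.0], [422.0, 235.0], [249.0, 271.0], [435.0, 232.0]]
30 [-1.23   0.02   0.02   0.009 -0.431  1.075]
pos [ 448.  -365.9  164.4] grasp [ 525.3 -338.6   22.4]
[[ 0.334 -0.816  0.471]
 [-0.943 -0.289  0.167]
 [ 0.    -0.5   -0.866]]
35 [-0.61   0.02   0.02   0.008 -0.207  1.073]
pos [ 436.3 -370.1  156.6] grasp [ 525.  -338.7   22.2]
[[ 0.334 -0.772  0.541]
 [-0.943 -0.273  0.191]
 [ 0.    -0.574 -0.819]]
40 [0.02  0.02  0.02  0.008 0.017 1.072]
pos [ 425.4 -373.9  147.6] grasp [ 524.8 -338.7   22. ]
[[ 0.334 -0.722  0.606]
 [-0.943 -0.256  0.215]
 [ 0.    -0.643 -0.766]]
```

```bash
sed -i 's/FOOT=.*/FOOT=np.array([562.5,-324,20.6])/' plan.py
python3 - <<'E'
from plan import *
A,o=cur()
B=grasp_pose(35,39,6); show(B); print(rows(A,B,8))
C=apply(A,np.r_[-.6,0,0,0,-.2,1.05],8); show(C); print((np.linalg.inv(B)@C)[:3,3])
E
```

```text
pos [ 433.8 -369.6  158.2] grasp [ 522.5 -338.2   23.8]
[[ 0.334 -0.772  0.541]
 [-0.943 -0.273  0.191]
 [ 0.    -0.574 -0.819]]
[-0.61   0.02   0.02  -0.008 -0.198  1.04 ]
pos [ 434.6 -369.8  157.7] grasp [ 523.3 -338.    23.5]
[[ 0.337 -0.77   0.541]
 [-0.941 -0.276  0.194]
 [-0.    -0.575 -0.818]]
[ 0.51585226 -0.2848765   0.78002678]
```

jog_arm(series=[[[-0.6,0,0,0,-0.2,1.05,100],[-0.6,0,0,0,-0.2,1.05,100],[-0.6,0,0,0,-0.2,1.05,100],[-0.6,0,0,0,-0.2,1.05,100],[-0.6,0,0,0,-0.2,1.05,100],[-0.6,0,0,0,-0.2,1.05,100],[-0.6,0,0,0,-0.2,1.05,100],[-0.6,0,0,0,-0.2,1.05,100],[0,0,0,0,0,0,100],[0,0,0,0,0,0,100]]])

```text
t: 4.2
eef_pos: [435.3, -369.7, 158.2]
eef_rot: [[0.338, -0.77, 0.542], [-0.941, -0.277, 0.194], [0.001, -0.575, -0.818]]
ft_force: [-0.2, -0.4, -0.6]
finger_gap: 1.002
```

Run:
```python
from plan import *
A,o=cur(); print(np.round(o["qpos"],2)); show(A)
for n in("top","scene"):
    im=manip.get_image(n); cv2.imwrite(f"pics/{n}2.png",im[:,:,::-1])
    if n=="top": crop(im,360,190,460,265,6,"pics/t2.png")
    else: crop(im,90,160,190,250,6,"pics/s2.png")
```

```text
[ 0.33  0.51  0.53  1.97 -1.23  0.86  0.46]
pos [ 435.3 -369.7  158.2] grasp [ 524.1 -337.8   24. ]
[[ 0.338 -0.77   0.542]
 [-0.941 -0.277  0.194]
 [ 0.001 -0.575 -0.818]]
```

View pics/t2.png

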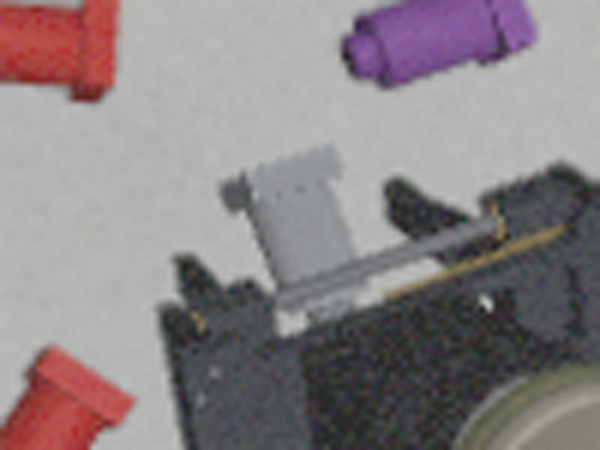

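View pics/s2.png

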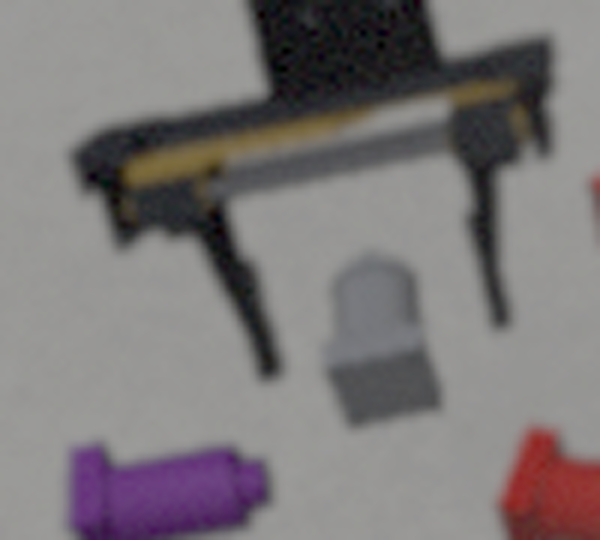

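jog_arm(series=[[[0,0,0,0,0,0,0],[0,0,0,0,0,0,0],[0,0,0,0,0,0,0],[0,0,0,0,0,0,0],[0,0,0,0,0,0,0],[0,0,0,0,0,0,0],[0,0,0,0,0,0,0],[0,0,0,0,0,0,0],[0,0,0,0,0,0,0],[0,0,0,0,0,0,0]]], force=45)

```text
t: 5.3
eef_pos: [435.4, -369.8, 158.4]
eef_rot: [[0.338, -0.769, 0.542], [-0.941, -0.277, 0.194], [0.001, -0.576, -0.818]]
ft_force: [0.9, -1.2, 0.3]
finger_gap: 0.405
```

```bash
cat > kin.py <<'E'
from plan import *
import itertools
from scipy.optimize import least_squares
D=[([-1.23,.333,-.065,1.461,.022,1.35,-.089],[222.3,584,404],[[.356,.935,0],[.935,-.356,-.001],[-.001,0,-1]]),
([-0.71071048,0.33405723,0.28030772,1.47656571,-0.09315474,1.34454822,-0.00571805],[571,254.4,404.3],[[0.914,0.406,0],[0.406,-0.914,0],[0,0,-1]]),
([-.14,.28,.53,1.69,-.59,1.08,.14],[585.9,-169.1,367.6],[[0.869,-0.391,0.303],[-0.473,-0.838,0.272],[0.148,-0.38,-0.913]]),
([.37,.4,.64,2.02,-1.19,1.,.51],[370,-392.9,211.8],[[0.329,-0.727,0.602],[-0.944,-0.251,0.213],[-0.004,-0.639,-0.769]]),
([.33,.51,.53,1.97,-1.23,.86,.46],[435.3,-369.7,158.2],[[0.338,-0.77,0.542],[-0.941,-0.277,0.194],[0.001,-0.575,-0.818]])]
def fk(q,L,s):
    R=np.eye(3);p=np.zeros(3); ax="zyzyzyz"; tr=[L[0],0,L[1],0,L[2],0,L[3]]
    off=[0,0,0,L[4],0,L[5],0]
    for i in range(7):
        if ax[i]=="z":
            R=R@Ro.from_euler("z",s[i]*q[i]).as_matrix(); p=p+R@[0,0,tr[i]]
        else:
            p=p+R@[off[i],0,0]
            R=R@Ro.from_euler("y",q[i]).as_matrix()
            if i==3: p=p-R@[L[4],0,0]
    return R,p
E
python3 - <<'E'
from kin import *
best=[]
for s in itertools.product([1,-1],repeat=4):
    S=[s[0],1,s[1],1,s[2],1,s[3]]
    # const tool rot about z
    e=[]
    Rs=[fk(q,[0]*6,S)[0].T@np.array(R) for q,p,R in D]
    M=Ro.from_matrix(Rs).mean(); err=[(M.inv()*Ro.from_matrix(r)).magnitude() for r in Rs]
    best.append((max(err),S,M.as_rotvec().round(2)))
best.sort(key=lambda b:b[0]); print(best[0]);print(best[1])
S=best[0][1]
def r(L): return np.concatenate([fk(q,L,S)[1]-p for q,p,R in D])
f=least_squares(r,[350,400,400,150,0,0]); print(f.x.round(1),r(f.x).round(1))
E
```

```text
(0.00695991190302414, [-1, 1, -1, 1, -1, 1, -1], array([-0.  , -0.  ,  3.14]))
(0.6184194819465105, [-1, 1, -1, 1, -1, 1, 1], array([-0.  , -0.  ,  2.74]))
[387.2 227.8 480.3  89.5  78.4  51.1] [-47.2  13.6   4.  -17.3  26.    2.1   6.8  12.6  -1.2   2.5 -14.6  -5.
  -8.7  10.7   0.1]
```

Run:
```python
from kin import *
S=[-1,1,-1,1,-1,1,-1]
def chain(q):
    R=np.eye(3);out=[R]
    for i in range(7):
        R=R@Ro.from_euler("zyzyzyz"[i],S[i]*q[i]).as_matrix(); out.append(R)
    return out
D.append((manip.get_obs()["qpos"],manip.get_obs()["eef_pos"],None))
# columns: names
import itertools as it
allc=[(0,2),(1,0),(1,1),(2,0),(3,0),(3,1),(3,2),(4,0),(4,1),(5,0),(5,1),(5,2),(6,0),(6,1),(7,2)]
def A(cols): return np.concatenate([np.c_[tuple(chain(q)[i][:,k] for i,k in cols)] for q,p,R in D])
b=np.concatenate([np.array(p) for q,p,R in D])
base=[(0,2),(3,2),(5,2),(7,2)]
ext=[c for c in allc if c not in base]
res=[]
for n in (0,1,2,3):
    for e in it.combinations(ext,n):
        M=A(base+list(e)); x,*_=np.linalg.lstsq(M,b,rcond=None); res.append((n,np.abs(M@x-b).max(),e,x.round(0)))
for n in (0,1,2,3):
    for r in sorted([r for r in res if r[0]==n],key=lambda r:r[1])[:4]: print(r)
```

```text
(0, np.float64(42.26058785998961), (), array([246., 428., 511., 119.]))
(1, np.float64(6.8590428113703865), ((1, 1),), array([257., 441., 485., 160., -42.]))
(1, np.float64(8.532570491510683), ((3, 1),), array([261., 452., 497., 176., -46.]))
(1, np.float64(8.532570491510683), ((4, 1),), array([261., 452., 497., 176., -46.]))
(1, np.float64(24.710961256533437), ((5, 1),), array([175., 505., 491., 119., -29.]))
(2, np.float64(2.5661351448489143), ((1, 1), (3, 1)), array([259., 447., 491., 170., -21., -24.]))
(2, np.float64(2.5661351448489143), ((1, 1), (4, 1)), array([259., 447., 491., 170., -21., -24.]))
(2, np.float64(3.640699613971492), ((3, 1), (4, 0)), array([285., 415., 499., 183., -45., -20.]))
(2, np.float64(3.6406996139717194), ((4, 0), (4, 1)), array([285., 415., 499., 183., -20., -45.]))
(3, np.float64(1.867404005996292), ((1, 0), (1, 1), (3, 1)), array([260., 453., 494., 174.,  -6., -19., -26.]))
(3, np.float64(1.867404005996292), ((1, 0), (1, 1), (4, 1)), array([260., 453., 494., 174.,  -6., -19., -26.]))
(3, np.float64(2.064061251862711), ((1, 1), (3, 0), (3, 1)), array([256., 451., 494., 170., -21.,  -5., -25.]))
(3, np.float64(2.064061251862711), ((1, 1), (3, 0), (4, 1)), array([256., 451., 494., 170., -21.,  -5., -25.]))
```

```bash
cat > path.py <<'E'
from kin import *
S=[-1,1,-1,1,-1,1,-1]
LO=np.array([-2.6,-.5,-1.47,.16,-1.27,.06,-2.6]);HI=np.array([2.6,2.12,1.34,2.42,4.41,2.06,2.6])
RT=Ro.from_rotvec([0,0,np.pi]).as_matrix()
def FK(q):
    R=np.eye(3);p=np.array([0,0,259.])
    for i in range(7):
        R=R@Ro.from_euler("zyzyzyz"[i],S[i]*q[i]).as_matrix()
        p=p+R@[[0,-21,0],[0,0,0],[0,-24,447],[0,0,0],[0,0,491],[0,0,0],[0,0,170]][i]
    return T(R@RT,p)
def ik(B,q0,reg=.02):
    def r(q):
        M=FK(q); e=Ro.from_matrix(M[:3,:3].T@B[:3,:3]).as_rotvec(); return np.r_[(M[:3,3]-B[:3,3])/100,e*3,reg*(q-q0)]
    f=least_squares(r,np.clip(q0,LO+1e-3,HI-1e-3),bounds=(LO,HI)); M=FK(f.x)
    return f.x,np.linalg.norm(M[:3,3]-B[:3,3]),Ro.from_matrix(M[:3,:3].T@B[:3,:3]).magnitude()
def follow(A,q,rws):
    for r in rws:
        A=apply(A,r); q,e,a=ik(A,q); yield A,q,e,a
# port in tool frame
TG=T(np.array([[.338,-.769,.542],[-.941,-.277,.194],[.001,-.576,-.818]]),[435.4,-369.8,158.4])
U,_,V=np.linalg.svd(TG[:3,:3]); TG[:3,:3]=U@V
x=TG[:3,0]; el=np.deg2rad(-2.5); h=np.cross(x,[0,0,1]); h/=np.linalg.norm(h)
if h[0]>0: h=-h
zp=h*np.cos(el)+np.array([0,0,np.sin(el)]); 
g=TG[:3,3]+164*TG[:3,2]
# underside centre: point on axis beneath grasp; FOOT measured along axis
c=FOOT+0; s=(c-g)@x; c=c-s*x   # centred in jaws
PG=T(np.c_[x,np.cross(zp,x),zp],c)
TP=np.linalg.inv(TG)@PG
FX=np.array([539.5,224.,20.]); FY=.033
Rf=Ro.from_euler("z",FY).as_matrix()
def place(y,dz,x=0):   # tool pose with port underside centre at fixture (x,y), dz over the seat
    P=T(np.c_[Rf[:,0],Rf[:,1],Rf[:,2]],FX+Rf@[x,y,dz]); return P@np.linalg.inv(TP)
E
python3 - <<'E'
from path import *
A,o=cur(); q=np.array(o["qpos"]); print("TP",TP.round(3)); print(ik(A,q))
B=A.copy(); B[2,3]+=70; C=place(-35,130); show(C); F=place(-35,2); show(F)
r1=rows(A,B,4); n=18; r2=rows(B,C,n); r3=rows(C,F,6); print(r1,r2,r3,sep="\n")
k=0
for M,qq,e,a in follow(A,q,[r1]*4+[r2]*n+[r3]*6):
    k+=1; P=M@TP; print(k,M[:3,3].round(0),"foot",P[:3,3].round(0),"zp",P[:3,2].round(2),qq.round(2),round(e,1),round(a,3))
E
```

```text
TP [[  1.      0.     -0.      0.   ]
 [  0.     -0.54    0.842 -31.116]
 [  0.     -0.842  -0.54  190.454]
 [  0.      0.      0.      1.   ]]
(array([ 0.32655131,  0.51121761,  0.53262968,  1.97083694, -1.22262376,
        0.85744637,  0.4607769 ]), np.float64(8.180151660017828e-05), 3.9333277993437624e-07)
pos [535.9 332.5 279. ] grasp [540.5 194.5 190.5]
[[ 0.999  0.018  0.028]
 [ 0.033 -0.539 -0.841]
 [-0.     0.842 -0.54 ]]
pos [535.9 332.5 151. ] grasp [540.5 194.5  62.5]
[[ 0.999  0.018  0.028]
 [ 0.033 -0.539 -0.841]
 [-0.     0.842 -0.54 ]]
[ 0.    -0.     0.     0.002 -1.007 -1.431]
[-4.38   0.85  -4.34  -1.822 -3.953 -1.294]
[ 0.     0.    -0.     0.    -1.796  1.151]
1 [ 435. -370.  176.] foot [ 563. -324.   38.] zp [-0.94 -0.34 -0.04] [ 0.31  0.48  0.55  1.97 -1.18  0.87  0.42] 0.0 0.0
2 [ 435. -370.  193.] foot [ 563. -324.   56.] zp [-0.94 -0.34 -0.04] [ 0.29  0.45  0.57  1.96 -1.15  0.88  0.38] 0.0 0.0
3 [ 435. -370.  211.] foot [ 563. -324.   73.] zp [-0.94 -0.34 -0.04] [ 0.28  0.42  0.59  1.96 -1.11  0.9   0.34] 0.0 0.0
4 [ 435. -370.  228.] foot [ 563. -324.   91.
[... 2182 characters left out ...]
1  1.41  0.55  1.74 -0.76] 0.0 0.0
23 [536. 332. 257.] foot [541. 189. 128.] zp [-0.  0.  1.] [-1.    0.72  0.3   1.42  0.54  1.72 -0.78] 0.0 0.0
24 [536. 332. 236.] foot [541. 189. 107.] zp [-0.  0.  1.] [-0.99  0.75  0.3   1.43  0.53  1.69 -0.8 ] 0.0 0.0
25 [536. 332. 215.] foot [541. 189.  86.] zp [-0.  0.  1.] [-0.99  0.77  0.29  1.43  0.52  1.66 -0.82] 0.0 0.0
26 [536. 332. 193.] foot [541. 189.  64.] zp [-0.  0.  1.] [-0.99  0.8   0.29  1.43  0.52  1.64 -0.84] 0.0 0.0
27 [536. 332. 172.] foot [541. 189.  43.] zp [-0.  0.  1.] [-0.98  0.83  0.28  1.44  0.51  1.61 -0.86] 0.0 0.0
28 [536. 332. 151.] foot [541. 189.  22.] zp [-0.  0.  1.] [-0.98  0.86  0.28  1.43  0.5   1.59 -0.87] 0.0 0.0
```

Run:
```python
from path import *
A,o=cur(); B=A.copy(); B[2,3]+=70; C=place(-35,130); print(rows(A,B,4),rows(B,C,24))
```

```text
[ 0.    -0.     0.     0.002 -1.007 -1.431] [-3.28   0.64  -3.25  -1.337 -2.969 -1.002]
```

jog_arm(series=[[[0,0,0,0,-1.0,-1.43,0],[0,0,0,0,-1.0,-1.43,0],[0,0,0,0,-1.0,-1.43,0],[0,0,0,0,-1.0,-1.43,0],[-3.28,0.64,-3.25,-1.34,-2.97,-1.0,0],[-3.28,0.64,-3.25,-1.34,-2.97,-1.0,0],[-3.28,0.64,-3.25,-1.34,-2.97,-1.0,0],[-3.28,0.64,-3.25,-1.34,-2.97,-1.0,0],[-3.28,0.64,-3.25,-1.34,-2.97,-1.0,0],[-3.28,0.64,-3.25,-1.34,-2.97,-1.0,0]]])

```text
t: 6.3
eef_pos: [512.2, -228.0, 352.8]
eef_rot: [[0.576, -0.759, 0.303], [-0.792, -0.61, -0.022], [0.202, -0.227, -0.953]]
ft_force: [0.5, 1.2, -4.0]
finger_gap: 0.403
```

Run:
```python
from path import *
A,o=cur(); print(np.round(o["qpos"],2),o["ft_force"],o["finger_gap"]); show(A); P=A@TP; print(P[:3,3].round(0),P[:3,2].round(2))
C=place(-35,130); print(rows(A,C,18)); print(ik(C,np.array(o["qpos"]))[0].round(2))
im=manip.get_image("scene"); crop(im,90,100,300,260,3.7,"pics/s3.png")
```

```text
[-0.27  0.14  0.69  1.87 -0.24  0.89 -0.39] [ 0.46705475  1.242116   -3.9731865 ] 0.4025606836723098
pos [ 512.2 -228.   352.8] grasp [ 562.  -231.7  196.5]
[[ 0.576 -0.759  0.303]
 [-0.792 -0.61  -0.022]
 [ 0.202 -0.227 -0.953]]
[ 594. -213.  178.] [-0.8  -0.5   0.32]
[-3.28   0.63  -3.25  -1.329 -2.963 -1.001]
[-1.19  0.76  0.6   1.42  0.4   1.67 -0.65]
```

View pics/s3.png

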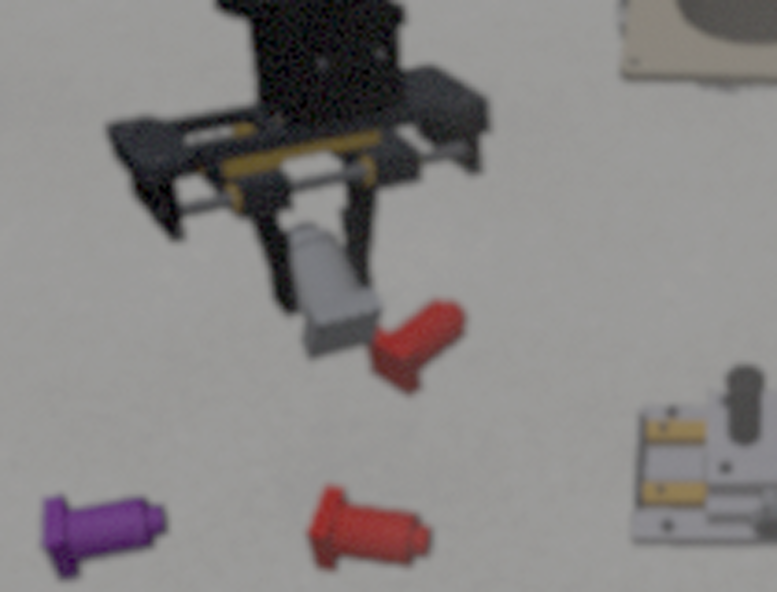

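Port is held between the pads (scene crop, around (335,290)), lifted; weight −4 N matches. Continue.

jog_arm(series=[[[-3.28,0.63,-3.25,-1.33,-2.96,-1.0,0],[-3.28,0.63,-3.25,-1.33,-2.96,-1.0,0],[-3.28,0.63,-3.25,-1.33,-2.96,-1.0,0],[-3.28,0.63,-3.25,-1.33,-2.96,-1.0,0],[-3.28,0.63,-3.25,-1.33,-2.96,-1.0,0],[-3.28,0.63,-3.25,-1.33,-2.96,-1.0,0],[-3.28,0.63,-3.25,-1.33,-2.96,-1.0,0],[-3.28,0.63,-3.25,-1.33,-2.96,-1.0,0],[-3.28,0.63,-3.25,-1.33,-2.96,-1.0,0],[-3.28,0.63,-3.25,-1.33,-2.96,-1.0,0]]])

```text
t: 7.35
eef_pos: [585.0, 93.6, 389.0]
eef_rot: [[0.909, -0.414, 0.033], [-0.341, -0.789, -0.512], [0.238, 0.454, -0.859]]
ft_force: [0.5, 0.5, -3.6]
finger_gap: 0.406
```

jog_arm(series=[[[-3.28,0.63,-3.25,-1.33,-2.96,-1.0,0],[-3.28,0.63,-3.25,-1.33,-2.96,-1.0,0],[-3.28,0.63,-3.25,-1.33,-2.96,-1.0,0],[-3.28,0.63,-3.25,-1.33,-2.96,-1.0,0],[-3.28,0.63,-3.25,-1.33,-2.96,-1.0,0],[-3.28,0.63,-3.25,-1.33,-2.96,-1.0,0],[-3.28,0.63,-3.25,-1.33,-2.96,-1.0,0],[-3.28,0.63,-3.25,-1.33,-2.96,-1.0,0],[0,0,0,0,0,0,0],[0,0,0,0,0,0,0]]])

```text
t: 8.35
eef_pos: [535.5, 332.0, 278.4]
eef_rot: [[0.999, 0.02, 0.027], [0.033, -0.541, -0.841], [-0.002, 0.841, -0.541]]
ft_force: [0.9, -0.9, -2.2]
finger_gap: 0.403
```

Run:
```python
from path import *
A,o=cur(); print(np.round(o["qpos"],2),o["ft_force"],o["finger_gap"]); show(A); P=A@TP; print(P.round(3))
for n in ("scene","top"):
    im=manip.get_image(n); cv2.imwrite(f"pics/{n}4.png",im[:,:,::-1])
    p=proj(n,P[:3,3])[0]; u,v=int(p[0]),int(p[1]); print(n,p)
    crop(im,u-55,v-60,u+55,v+30,6,f"pics/{n[0]}4.png")
    for f in (0,72): print(((proj(n,(P@[0,0,f,1])[:3])-[u-55,v-60]+.5)*6-.5).round(0))
```

```text
[-1.02  0.7   0.34  1.41  0.53  1.73 -0.75] [ 0.8956145  -0.92760726 -2.15586596] 0.40261613727057916
pos [535.5 332.  278.4] grasp [539.9 194.1 189.7]
[[ 0.999  0.02   0.027]
 [ 0.033 -0.541 -0.841]
 [-0.002  0.841 -0.541]]
[[ 9.99000e-01 -3.30000e-02  2.00000e-03  5.39986e+02]
 [ 3.30000e-02  9.99000e-01 -2.00000e-03  1.88705e+02]
 [-2.00000e-03  2.00000e-03  1.00000e+00  1.49179e+02]
 [ 0.00000e+00  0.00000e+00  0.00000e+00  1.00000e+00]]
scene [374.74627185 187.32410909]
[[337. 364.]]
[[373. 216.]]
top [189.52226108 216.45794431]
[[336. 365.]]
[[283. 326.]]
```

View pics/s4.png

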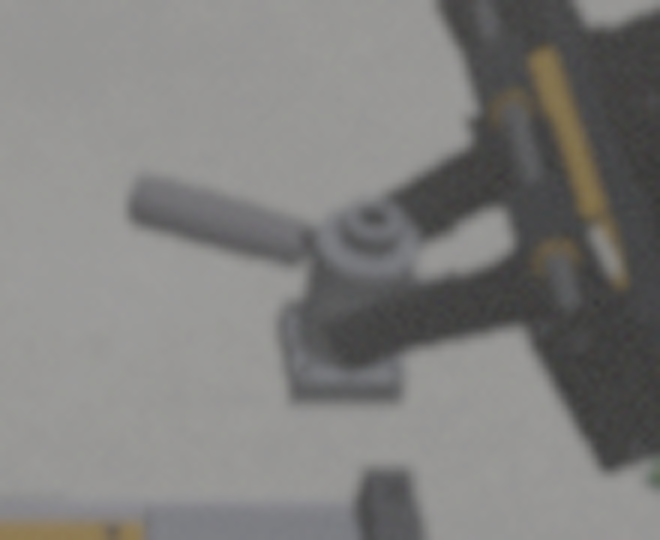

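View pics/t4.png

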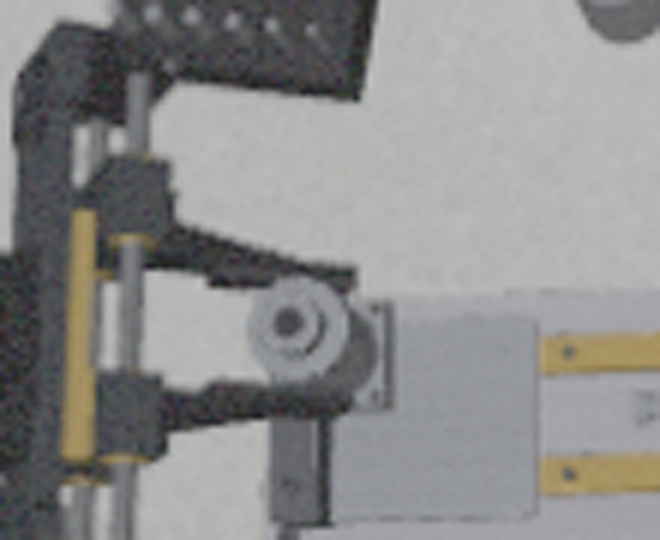

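Run:
```python
from path import *
print(back("top",[[152,160],[196,172],[152,148],[197,150]],40).round(0).tolist(), back("scene",[[387,300],[440,308],[389,277],[441,281]],30).round(0).tolist())
A,o=cur()
F=place(-35,3); 
# body box corners at final: tool z from 0..113 (164-51), x ±95, y ±37.5
F2=F@np.array([[sx*95,sy*37.5,z,1] for sx in(1,-1) for sy in(1,-1) for z in (0,113)]).T
print(F2[:3].T.round(0))
print(rows(A,F,8))
```

```text
[[709.0, 325.0, 40.0], [676.0, 207.0, 40.0], [742.0, 327.0, 40.0], [736.0, 207.0, 40.0]] [[746.0, 214.0, 30.0], [760.0, 321.0, 30.0], [691.0, 225.0, 30.0], [697.0, 336.0, 30.0]]
[[632. 315. 184.]
 [635. 220. 123.]
 [630. 356. 120.]
 [633. 261.  59.]
 [442. 309. 184.]
 [445. 214. 123.]
 [440. 350. 120.]
 [443. 255.  59.]]
[-0.02   0.01  -0.01  -0.009 -1.364  0.843]
```

jog_arm(series=[[[0,0,0,0,-1.36,0.84,0],[0,0,0,0,-1.36,0.84,0],[0,0,0,0,-1.36,0.84,0],[0,0,0,0,-1.36,0.84,0],[0,0,0,0,-1.36,0.84,0],[0,0,0,0,-1.36,0.84,0],[0,0,0,0,-1.36,0.84,0],[0,0,0,0,-1.32,0.84,0],[0,0,0,0,0,0,0],[0,0,0,0,0,0,0]]])

```text
t: 9.45
eef_pos: [536.1, 333.5, 152.3]
eef_rot: [[0.999, 0.017, 0.027], [0.032, -0.541, -0.84], [-0.0, 0.841, -0.541]]
ft_force: [-0.9, 0.1, -2.3]
finger_gap: 0.407
```

```bash
cat > snap.py <<'E'
from path import *
import sys
def snap(k,w=55,hu=60,hd=30,f=6):
    A,o=cur(); P=A@TP
    for n in ("scene","top"):
        im=manip.get_image(n); cv2.imwrite(f"pics/{n}{k}.png",im[:,:,::-1])
        p=proj(n,FX+Rf@[0,-30,20])[0]; u,v=int(p[0]),int(p[1])
        crop(im,u-w,v-hu,u+w,v+hd,f,f"pics/{n[0]}{k}.png"); print(n,u-w,v-hu)
if __name__=="__main__":
    A,o=cur(); print(np.round(o["qpos"],2),np.round(o["ft_force"],2),np.round(o["torque"],2),o["finger_gap"]); show(A); P=A@TP; print("port",P[:3,3].round(1),P[:3,2].round(3), "fix", (Rf.T@(P[:3,3]-FX)).round(1))
    snap(sys.argv[1])
E
python3 snap.py 5
```

```text
[-1.    0.87  0.31  1.44  0.48  1.58 -0.86] [-0.92  0.08 -2.26] [ 1.48  0.05 -0.  ] 0.4070682522029983
pos [536.1 333.5 152.3] grasp [540.5 195.6  63.6]
[[ 0.999  0.017  0.027]
 [ 0.032 -0.541 -0.84 ]
 [-0.     0.841 -0.541]]
port [540.7 190.2  23.1] [ 0.    -0.002  1.   ] fix [  0.  -33.8   3.1]
scene 314 159
top 143 164
```

View pics/s5.png

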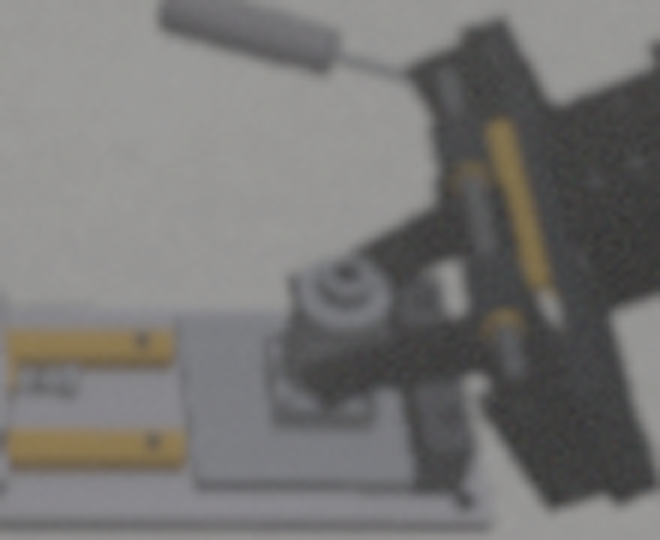

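View pics/t5.png

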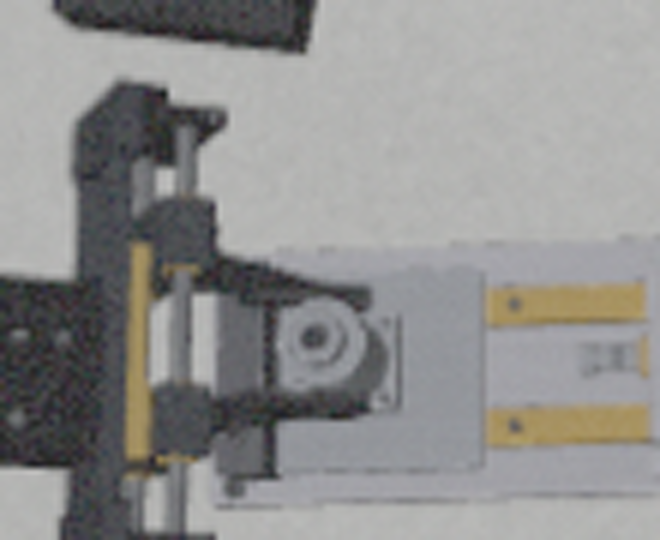

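jog_arm(series=[[[0,0,0,0,-0.084,0.054,0],[0,0,0,0,-0.084,0.054,0],[0,0,0,0,-0.042,0.027,0],[0,0,0,0,0,0,0],[0,0,0,0,0,0,0],[0,0,0,0,0,0,0],[0,0,0,0,0,0,0],[0,0,0,0,0,0,0],[0,0,0,0,0,0,0],[0,0,0,0,0,0,0]]])

```text
t: 10.55
eef_pos: [536.1, 333.5, 149.9]
eef_rot: [[0.999, 0.017, 0.027], [0.032, -0.541, -0.84], [0.0, 0.841, -0.542]]
ft_force: [0.1, -0.8, -3.3]
finger_gap: 0.402
```

Not in contact yet; 1.5 mm more.

jog_arm(series=[[[0,0,0,0,-0.042,0.027,0],[0,0,0,0,-0.042,0.027,0],[0,0,0,0,-0.042,0.027,0],[0,0,0,0,0,0,0],[0,0,0,0,0,0,0],[0,0,0,0,0,0,0],[0,0,0,0,0,0,0],[0,0,0,0,0,0,0],[0,0,0,0,0,0,0],[0,0,0,0,0,0,0]]])

```text
t: 11.55
eef_pos: [536.1, 333.6, 148.9]
eef_rot: [[0.999, 0.017, 0.027], [0.032, -0.541, -0.84], [0.0, 0.841, -0.541]]
ft_force: [-2.6, 1.5, 6.0]
finger_gap: 0.403
```

jog_arm(series=[[[0,0,0,0,0,0,50],[0,0,0,0,0,0,55],[0,0,0,0,0,0,60],[0,0,0,0,0,0,75],[0,0,0,0,0,0,100],[0,0,0,0,0,0,100],[0,0,0,0,0,0,100],[0,0,0,0,0,0,100],[0,0,0,0,0,0,100],[0,0,0,0,0,0,100]]])

```text
t: 12.55
eef_pos: [536.1, 333.5, 148.5]
eef_rot: [[0.999, 0.017, 0.027], [0.032, -0.541, -0.84], [0.0, 0.841, -0.542]]
ft_force: [-0.3, 0.7, 0.1]
finger_gap: 0.989
```

```bash
python3 snap.py 6
```

```text
[-1.    0.87  0.31  1.44  0.48  1.58 -0.86] [-0.26  0.7   0.07] [ 0.97  0.09 -0.03] 0.9891845215978526
pos [536.1 333.5 148.5] grasp [540.5 195.7  59.6]
[[ 0.999  0.017  0.027]
 [ 0.032 -0.541 -0.84 ]
 [ 0.     0.841 -0.542]]
port [540.7 190.3  19.2] [-0.    -0.002  1.   ] fix [  0.1 -33.7  -0.8]
scene 314 159
top 143 164
```

View pics/s6.png

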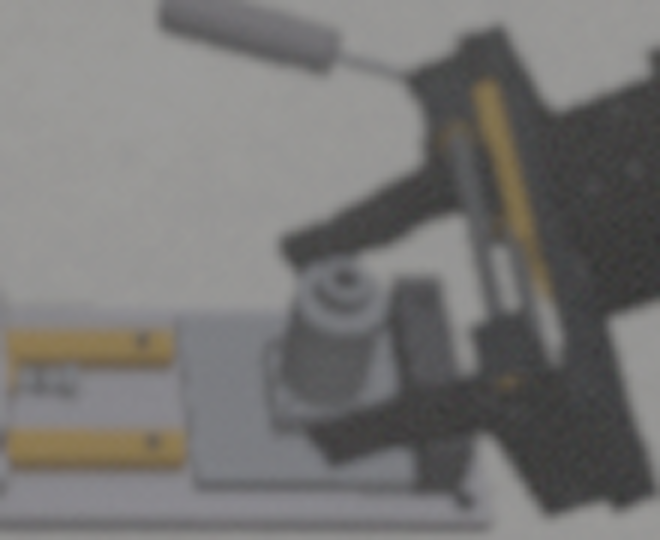

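View pics/t6.png

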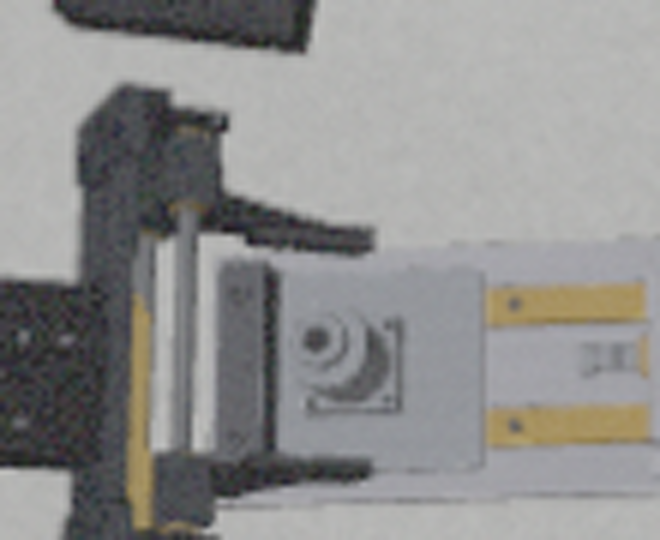

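Run:
```python
from path import *
A,o=cur(); q=np.array(o["qpos"])
B=A.copy(); B[:3,3]-=120*A[:3,2]; B2=B.copy(); B2[2,3]+=120
post=FX+Rf@[0,-216,55.6]; print(post)
C=tool(Rf[:,0],[0,0,-1],post,70); G=tool(Rf[:,0],[0,0,-1],post,0)
show(C)
segs=[(A,B,5),(B,B2,3),(B2,C,12),(C,G,5)]
rr=[]
for a,b,n in segs:
    r=rows(a,b,n); print(n,r); rr+=[r]*n
k=0
for M,qq,e,a in follow(A,q,rr):
    k+=1; tip=(M@[0,0,182,1])[:3]; print(k,M[:3,3].round(0),tip.round(0),qq.round(2),round(e,1))
```

```text
[546.62670634   8.11760133  75.6       ]
pos [546.6   8.1 309.6] grasp [546.6   8.1 145.6]
[[ 0.999  0.033  0.   ]
 [ 0.033 -0.999  0.   ]
 [ 0.     0.    -1.   ]]
5 [ 0.   0.  -0.  -0.   0.  -2.4]
3 [ 0.000e+00  0.000e+00 -0.000e+00  1.000e-03  3.362e+00 -2.167e+00]
12 [ 4.77   0.    -0.    -0.     3.069  2.085]
5 [ 0.   0.  -0.   0.   0.   1.4]
1 [535. 354. 161.] [540. 201.  63.] [-1.01  0.88  0.3   1.39  0.47  1.62 -0.86] 0.0
2 [535. 374. 174.] [540. 221.  76.] [-1.03  0.88  0.3   1.34  0.47  1.67 -0.85] 0.0
3 [534. 394. 187.] [539. 241.  89.] [-1.04  0.89  0.3   1.29  0.46  1.71 -0.84] 0.0
4 [533. 414. 200.] [538. 261. 102.] [-1.05  0.9   0.3   1.24  0.45  1.76 -0.83] 0.0
5 [533. 434. 213.] [538. 281. 115.] [-1.06  0.91  0.29  1.18  0.45  1.8  -0.82] 0.0
6 [533. 434. 253.] [538. 281. 155.] [-1.06  0.87  0.3   1.17  0.46  1.85 -0.78] 0.0
7 [533. 434. 293.] [538. 281. 195.] [-1.06  0.83  0.31  1.15  0.48  1.9  -0.74] 0.0
8 [533. 434. 333.] [538. 281. 235.] [-1.07  0.8   0.32  1.12  0.5   1.95 -0.7 ] 0.0
9 [534. 400. 348.] [539. 256. 237.] [-1.04  0.71  0.32  1.21  0.47  1.87 -0.7 ]
[... 664 characters left out ...]
.16  1.28 -0.33] 0.0
18 [544.  74. 343.] [545.  44. 164.] [-0.61  0.22  0.39  1.76  0.09  1.21 -0.22] 0.0
19 [545.  40. 328.] [546.  25. 146.] [-0.54  0.22  0.4   1.79 -0.    1.16 -0.11] 0.0
20 [547.   8. 309.] [547.   8. 127.] [-0.46  0.24  0.41  1.81 -0.11  1.11  0.02] 0.0
21 [547.   8. 295.] [547.   8. 113.] [-0.45  0.25  0.41  1.82 -0.11  1.09  0.03] 0.0
22 [547.   8. 281.] [547.   8.  99.] [-0.45  0.27  0.41  1.84 -0.12  1.06  0.04] 0.0
23 [547.   8. 267.] [547.   8.  85.] [-0.45  0.29  0.4   1.85 -0.13  1.03  0.04] 0.0
24 [547.   8. 253.] [547.   8.  71.] [-0.44  0.31  0.4   1.86 -0.14  1.    0.05] 0.0
25 [547.   8. 239.] [547.   8.  57.] [-0.44  0.33  0.39  1.87 -0.15  0.97  0.06] 0.0
```

jog_arm(series=[[[0,0,0,0,0,-1.0,100],[0,0,0,0,0,-2.0,100],[0,0,0,0,0,-2.4,100],[0,0,0,0,0,-2.4,100],[0,0,0,0,0,-2.4,100],[0,0,0,0,2.5,-1.6,100],[0,0,0,0,2.5,-1.6,100],[0,0,0,0,2.5,-1.6,100],[0,0,0,0,0,0,100],[0,0,0,0,0,0,100]]])

```text
t: 13.65
eef_pos: [533.1, 419.4, 293.5]
eef_rot: [[0.999, 0.017, 0.028], [0.032, -0.543, -0.839], [0.001, 0.84, -0.543]]
ft_force: [0.3, 0.0, -1.1]
finger_gap: 0.999
```

Run:
```python
from path import *
from snap import snap
A,o=cur(); q=np.array(o["qpos"]); print(q.round(2)); show(A)
post=FX+Rf@[0,-216,55.6]
C=tool(Rf[:,0],[0,0,-1],post,70); r=rows(A,C,12); print(r)
for M,qq,e,a in follow(A,q,[r]*12):
    tip=(M@[0,0,182,1])[:3]; print(M[:3,3].round(0),tip.round(0),round(e,1))
snap(7,w=65,hu=60,hd=40,f=5.5)
```

```text
[-1.06  0.81  0.32  1.19  0.48  1.87 -0.75]
pos [533.1 419.4 293.5] grasp [537.7 281.8 204.5]
[[ 0.999  0.017  0.028]
 [ 0.032 -0.543 -0.839]
 [ 0.001  0.84  -0.543]]
[ 4.760e+00 -0.000e+00 -0.000e+00  1.000e-03  3.138e+00  1.718e+00]
[534. 388. 311.] [539. 244. 199.] 0.0
[535. 355. 325.] [540. 221. 202.] 0.0
[536. 321. 336.] [540. 198. 203.] 0.0
[537. 287. 345.] [541. 175. 202.] 0.0
[539. 251. 351.] [542. 152. 199.] 0.0
[540. 216. 354.] [543. 129. 194.] 0.0
[541. 180. 354.] [543. 107. 187.] 0.0
[542. 144. 351.] [544.  85. 179.] 0.0
[543. 109. 345.] [545.  64. 168.] 0.0
[544.  75. 336.] [546.  44. 156.] 0.0
[545.  41. 324.] [546.  26. 143.] 0.0
[547.   8. 310.] [547.   8. 128.] 0.0
scene 304 159
top 133 164
```

View pics/s7.png

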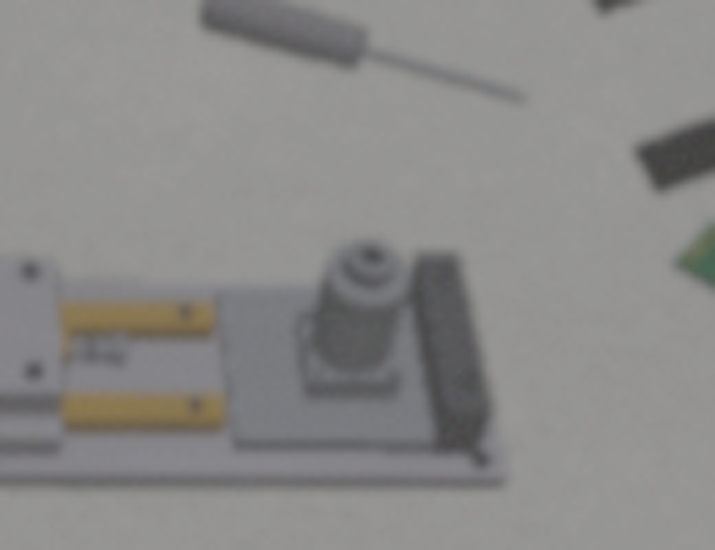

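View pics/t7.png

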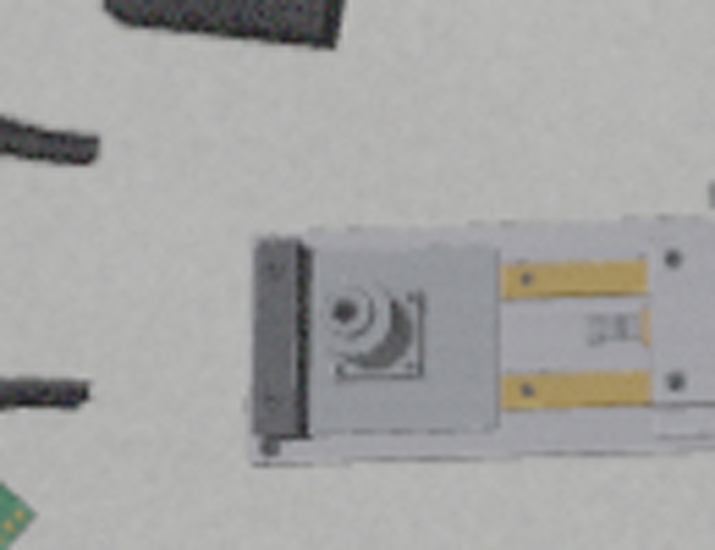

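jog_arm(series=[[[4.76,0,0,0,3.14,1.72,100],[4.76,0,0,0,3.14,1.72,100],[4.76,0,0,0,3.14,1.72,100],[4.76,0,0,0,3.14,1.72,100],[4.76,0,0,0,3.14,1.72,100],[4.76,0,0,0,3.14,1.72,100],[4.76,0,0,0,3.14,1.72,100],[4.76,0,0,0,3.14,1.72,100],[4.76,0,0,0,3.14,1.72,100],[4.76,0,0,0,3.14,1.72,100]]])

```text
t: 14.75
eef_pos: [544.1, 72.5, 335.1]
eef_rot: [[0.999, 0.031, 0.006], [0.032, -0.986, -0.164], [0.0, 0.164, -0.986]]
ft_force: [0.2, 0.7, -0.0]
finger_gap: 1.0
```

jog_arm(series=[[[4.76,0,0,0,3.14,1.72,100],[4.76,0,0,0,3.14,1.72,100],[0,0,0,0,0,0,100],[0,0,0,0,0,0,100],[0,0,0,0,0,0,100],[0,0,0,0,0,0,100],[0,0,0,0,0,0,100],[0,0,0,0,0,0,100],[0,0,0,0,0,0,100],[0,0,0,0,0,0,100]]])

```text
t: 15.75
eef_pos: [546.5, 7.5, 309.4]
eef_rot: [[0.999, 0.032, 0.0], [0.032, -0.999, -0.002], [0.0, 0.002, -1.0]]
ft_force: [-0.3, 0.3, 0.7]
finger_gap: 0.998
```

Run:
```python
from path import *
A,o=cur(); q=np.array(o["qpos"]); print(q.round(2)); show(A)
post=FX+Rf@[0,-216,55.6]; print(post)
G=tool(Rf[:,0],[0,0,-1],post,0); print(rows(A,G,6))
for n in ("scene","top"):
    im=manip.get_image(n); cv2.imwrite(f"pics/{n}8.png",im[:,:,::-1]); p=proj(n,post)[0]; u,v=int(p[0]),int(p[1]); u0,v0=u-60,v-55
    crop(im,u0,v0,u+60,v+45,6,f"pics/{n[0]}8.png")
    tips=[(A@[s*47,0,182,1])[:3] for s in(1,-1)]; print(n,((proj(n,tips+[post+[0,0,29]])-[u0,v0]+.5)*6-.5).round(0).tolist())
```

```text
[-0.43  0.24  0.38  1.81 -0.1   1.11  0.02]
pos [546.5   7.5 309.4] grasp [546.6   7.2 145.4]
[[ 0.999  0.032  0.   ]
 [ 0.032 -0.999 -0.002]
 [ 0.     0.002 -1.   ]]
[546.62670634   8.11760133  75.6       ]
[ 0.01  -0.    -0.01   0.002 -0.012  1.164]
scene [[366.0, 337.0], [367.0, 151.0], [369.0, 283.0]]
top [[357.0, 191.0], [362.0, 436.0], [360.0, 323.0]]
```

View pics/s8.png

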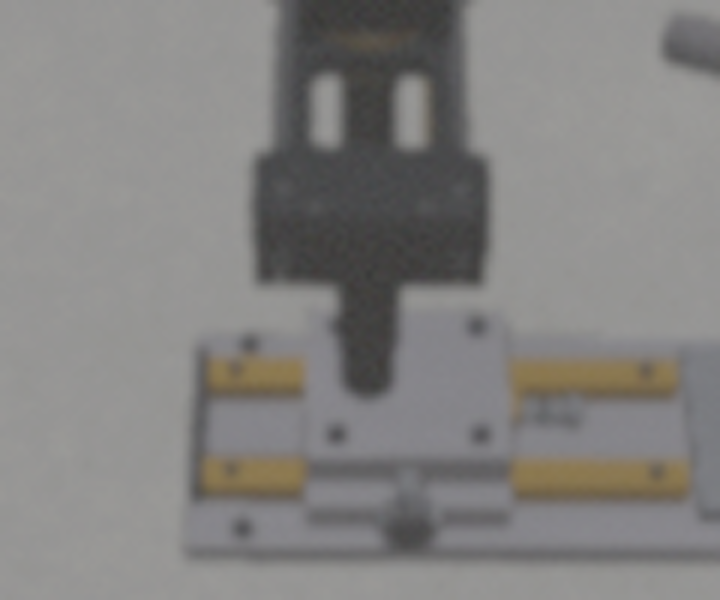

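View pics/t8.png

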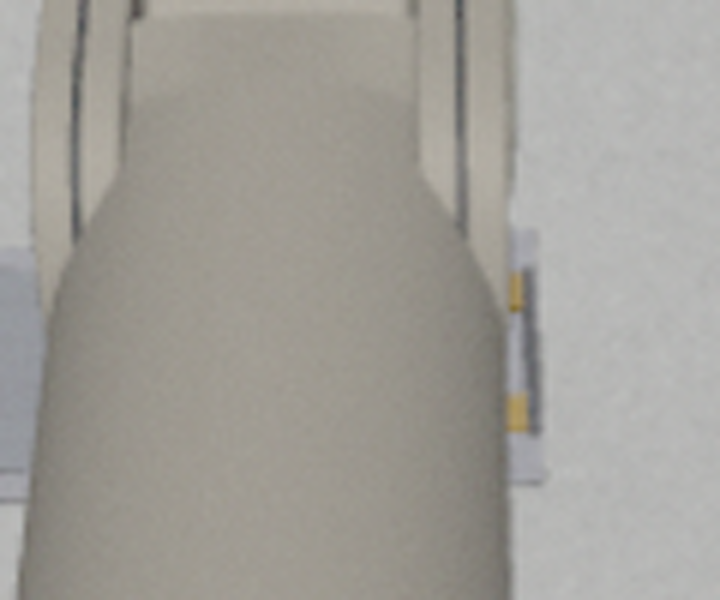

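jog_arm(series=[[[0,0,0,0,0,1.16,100],[0,0,0,0,0,1.16,100],[0,0,0,0,0,1.16,100],[0,0,0,0,0,1.16,100],[0,0,0,0,0,1.16,100],[0,0,0,0,-0.05,1.16,100],[0,0,0,0,0,0,100],[0,0,0,0,0,0,0],[0,0,0,0,0,0,0],[0,0,0,0,0,0,0]]], force=55)

```text
t: 16.85
eef_pos: [546.7, 7.7, 240.4]
eef_rot: [[0.999, 0.032, 0.001], [0.032, -0.999, -0.001], [0.001, 0.001, -1.0]]
ft_force: [0.7, 0.4, -0.4]
finger_gap: 0.805
```

jog_arm(series=[[[0,0,0,0,0,0,0],[0,0,0,0,0,0,0],[0,0,0,0,0,0,0],[0,0,0,0,0,0,0],[0,0,0,0,0,0,0],[0,0,0,0,0,0,0],[0,0,0,0,0,0,0],[0,0,0,0,0,0,0],[0,0,0,0,0,0,0],[0,0,0,0,0,0,0]]])

```text
t: 17.85
eef_pos: [546.6, 7.7, 239.8]
eef_rot: [[0.999, 0.032, 0.001], [0.032, -0.999, -0.001], [0.0, 0.002, -1.0]]
ft_force: [2.0, 0.5, -1.9]
finger_gap: 0.262
```

Run:
```python
from path import *
A,o=cur(); print(np.round(o["qpos"],2),np.round(o["ft_force"],2),np.round(o["torque"],2),o["finger_gap"]*87); show(A)
print((Rf.T@(A[:3,3]-FX)).round(1))
im=manip.get_image("scene"); cv2.imwrite("pics/scene9.png",im[:,:,::-1]); crop(im,255,170,405,255,5.2,"pics/s9.png")
```

```text
[-0.41  0.33  0.37  1.87 -0.14  0.97  0.05] [ 1.97  0.45 -1.9 ] [-0.06 -0.23  0.02] 22.768745721167335
pos [546.6   7.7 239.8] grasp [546.7   7.4  75.8]
[[ 0.999  0.032  0.001]
 [ 0.032 -0.999 -0.001]
 [ 0.     0.002 -1.   ]]
[-1.000e-01 -2.164e+02  2.198e+02]
```

View pics/s9.png

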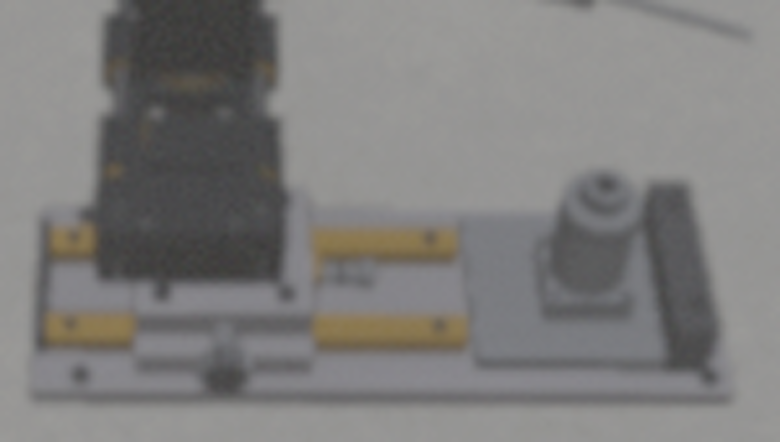

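jog_arm(series=[[[0,0,0,0,-0.4,0,0],[0,0,0,0,-0.8,0,0],[0,0,0,0,-0.8,0,0],[0,0,0,0,-0.8,0,0],[0,0,0,0,-0.8,0,0],[0,0,0,0,-0.8,0,0],[0,0,0,0,-0.8,0,0],[0,0,0,0,-0.8,0,0],[0,0,0,0,-0.6,0,0],[0,0,0,0,-0.4,0,0]]])

```text
t: 18.9
eef_pos: [544.1, 78.6, 239.8]
eef_rot: [[0.999, 0.033, -0.0], [0.033, -0.999, -0.001], [-0.0, 0.001, -1.0]]
ft_force: [-2.6, -2.0, 5.1]
finger_gap: 0.263
```

```bash
cat > st.py <<'E'
from path import *
import sys
A,o=cur(); print(np.round(o["qpos"],2),np.round(Rf.T@o["ft_force"],2),np.round(o["torque"],2),o["finger_gap"]*87); print(A[:3,3].round(2),A[:3,:3].round(3).tolist())
f=(Rf.T@(A[:3,3]-FX)); print("fix",f.round(1),"moved",round(f[1]+216.4,2))
if len(sys.argv)>1:
    k=sys.argv[1]
    im=manip.get_image("scene"); cv2.imwrite(f"pics/scene{k}.png",im[:,:,::-1]); crop(im,295,170,405,250,7,f"pics/s{k}.png")
    im=manip.get_image("top"); cv2.imwrite(f"pics/top{k}.png",im[:,:,::-1]); crop(im,170,185,310,255,5.5,f"pics/t{k}.png")
E
python3 st.py 10
```

```text
[-0.51  0.33  0.33  1.86 -0.13  0.97 -0.09] [-2.67 -1.92  5.08] [-0.47  0.66  0.  ] 22.84130295012243
[544.06  78.55 239.75] [[0.999, 0.033, -0.0], [0.033, -0.999, -0.001], [-0.0, 0.001, -1.0]]
fix [-2.000e-01 -1.455e+02  2.198e+02] moved 70.88
```

View pics/s10.png

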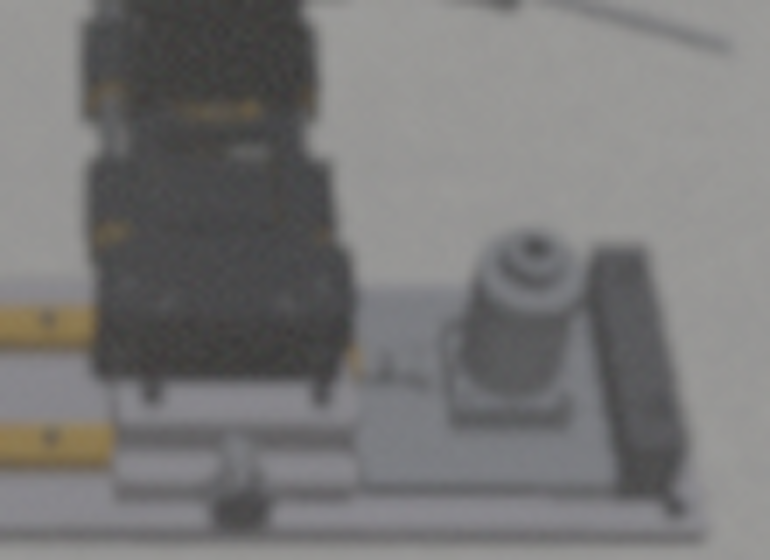

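jog_arm(series=[[[0,0,0,0,-0.15,0,0],[0,0,0,0,-0.15,0,0],[0,0,0,0,-0.15,0,0],[0,0,0,0,-0.15,0,0],[0,0,0,0,-0.15,0,0],[0,0,0,0,-0.15,0,0],[0,0,0,0,-0.15,0,0],[0,0,0,0,-0.15,0,0],[0,0,0,0,-0.15,0,0],[0,0,0,0,-0.15,0,0]]])

```text
t: 20.0
eef_pos: [543.5, 92.5, 239.8]
eef_rot: [[0.999, 0.032, -0.001], [0.032, -0.999, -0.002], [-0.001, 0.002, -1.0]]
ft_force: [-3.6, -4.2, 6.9]
finger_gap: 0.267
```

```bash
python3 st.py 11
```

```text
[-0.53  0.33  0.33  1.85 -0.13  0.98 -0.12] [-3.73 -4.03  6.87] [-0.81  0.79 -0.02] 23.258121699242576
[543.55  92.55 239.75] [[0.999, 0.032, -0.001], [0.032, -0.999, -0.002], [-0.001, 0.002, -1.0]]
fix [  -0.3 -131.5  219.8] moved 84.89
```

View pics/s11.png

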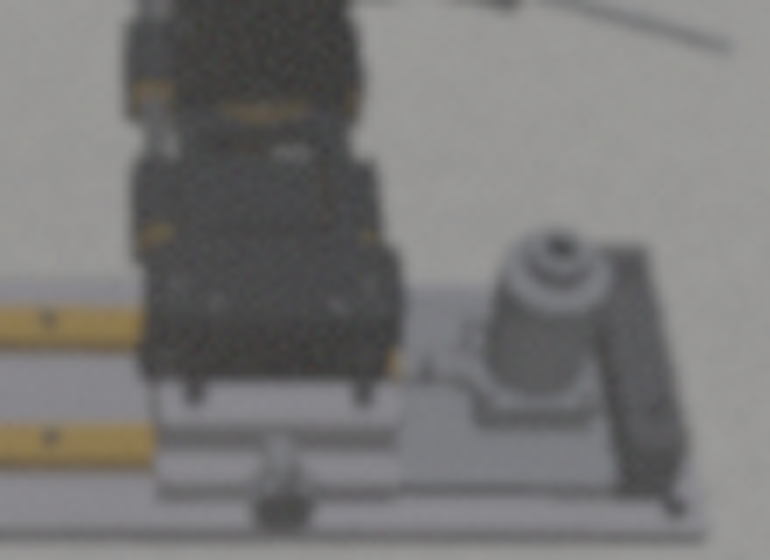

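jog_arm(series=[[[0,0,0,0,-0.1,0,0],[0,0,0,0,-0.1,0,0],[0,0,0,0,-0.1,0,0],[0,0,0,0,-0.1,0,0],[0,0,0,0,-0.1,0,0],[0,0,0,0,-0.1,0,0],[0,0,0,0,-0.1,0,0],[0,0,0,0,0,0,0],[0,0,0,0,0,0,0],[0,0,0,0,0,0,0]]])

```text
t: 21.1
eef_pos: [543.3, 99.1, 239.7]
eef_rot: [[1.0, 0.031, -0.001], [0.031, -1.0, -0.002], [-0.001, 0.002, -1.0]]
ft_force: [-4.3, -4.9, 7.1]
finger_gap: 0.264
```

```bash
python3 st.py
```

```text
[-0.54  0.34  0.33  1.85 -0.12  0.98 -0.13] [-4.45 -4.71  7.07] [-1.06  0.8   0.02] 22.929785228720828
[543.33  99.06 239.72] [[1.0, 0.031, -0.001], [0.031, -1.0, -0.002], [-0.001, 0.002, -1.0]]
fix [  -0.3 -125.   219.7] moved 91.4
```

jog_arm(series=[[[0,0,0,0,-0.1,0,0],[0,0,0,0,-0.1,0,0],[0,0,0,0,-0.1,0,0],[0,0,0,0,0,0,0],[0,0,0,0,0,0,0],[0,0,0,0,0,0,0],[0,0,0,0,0,0,0],[0,0,0,0,0,0,0],[0,0,0,0,0,0,0],[0,0,0,0,0,0,0]]])

```text
t: 22.1
eef_pos: [543.3, 101.6, 239.7]
eef_rot: [[1.0, 0.031, -0.001], [0.031, -1.0, -0.003], [-0.001, 0.003, -1.0]]
ft_force: [-4.7, -6.9, 7.6]
finger_gap: 0.266
```

```bash
python3 st.py 12
```

```text
[-0.55  0.34  0.33  1.85 -0.12  0.98 -0.14] [-4.91 -6.76  7.64] [-1.46  0.86  0.04] 23.161937755638878
[543.28 101.55 239.75] [[1.0, 0.031, -0.001], [0.031, -1.0, -0.003], [-0.001, 0.003, -1.0]]
fix [  -0.3 -122.5  219.7] moved 93.89
```

View pics/s12.png

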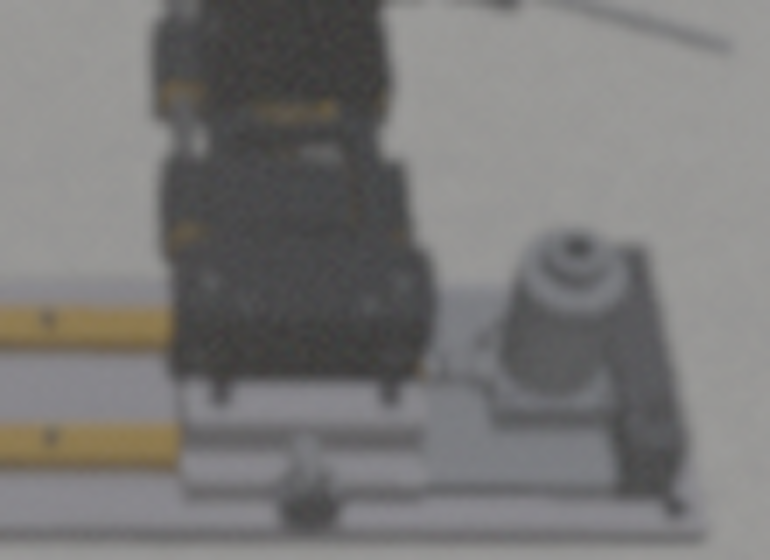

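View pics/t12.png

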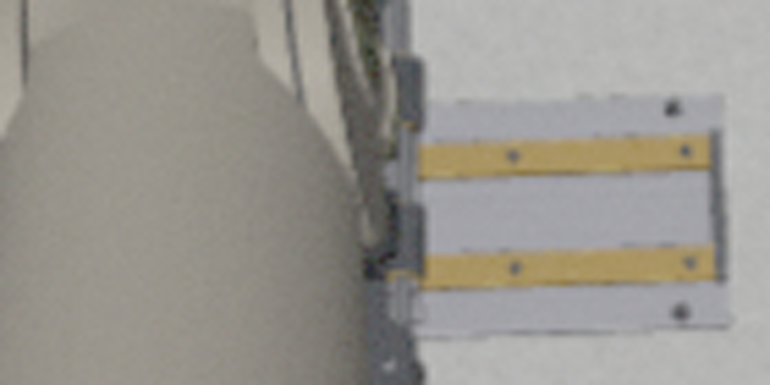

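jog_arm(series=[[[0,0,0,0,-0.1,0,0],[0,0,0,0,-0.1,0,0],[0,0,0,0,-0.1,0,0],[0,0,0,0,-0.1,0,0],[0,0,0,0,-0.1,0,0],[0,0,0,0,0,0,0],[0,0,0,0,0,0,0],[0,0,0,0,0,0,0],[0,0,0,0,0,0,0],[0,0,0,0,0,0,0]]])

```text
t: 23.2
eef_pos: [543.1, 105.7, 239.7]
eef_rot: [[1.0, 0.03, -0.001], [0.03, -1.0, -0.004], [-0.001, 0.004, -1.0]]
ft_force: [-4.7, -9.7, 8.8]
finger_gap: 0.261
```

```bash
python3 st.py 13
```

```text
[-0.55  0.34  0.32  1.85 -0.12  0.98 -0.15] [-5.06 -9.49  8.81] [-2.07  0.92  0.04] 22.676724931695624
[543.13 105.71 239.7 ] [[1.0, 0.03, -0.001], [0.03, -1.0, -0.004], [-0.001, 0.004, -1.0]]
fix [  -0.3 -118.4  219.7] moved 98.05
```

View pics/s13.png

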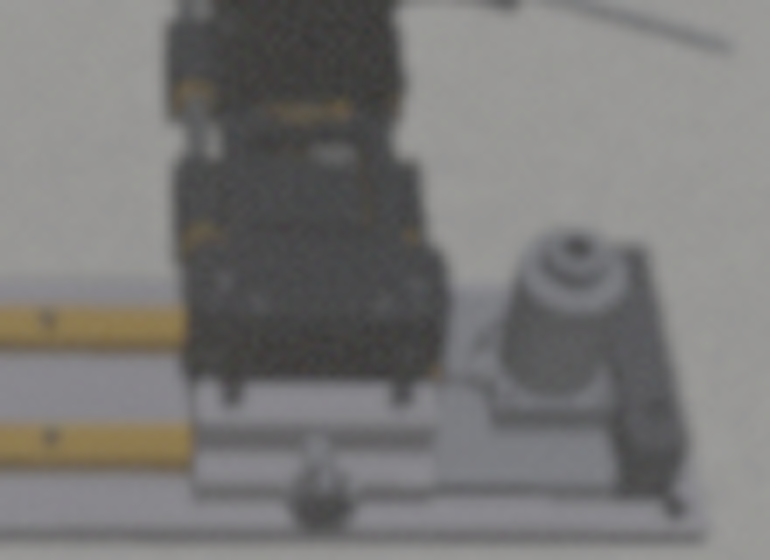

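jog_arm(series=[[[0,0,0,0,-0.1,0,0],[0,0,0,0,-0.1,0,0],[0,0,0,0,-0.1,0,0],[0,0,0,0,-0.1,0,0],[0,0,0,0,-0.1,0,0],[0,0,0,0,0,0,0],[0,0,0,0,0,0,0],[0,0,0,0,0,0,0],[0,0,0,0,0,0,0],[0,0,0,0,0,0,0]]])

```text
t: 24.3
eef_pos: [543.0, 109.9, 239.7]
eef_rot: [[1.0, 0.029, -0.001], [0.029, -1.0, -0.005], [-0.001, 0.005, -1.0]]
ft_force: [-5.6, -13.5, 10.0]
finger_gap: 0.266
```

```bash
python3 st.py 14
python3 - <<'E'
from path import *
im=cv2.imread("pics/scene14.png")[:,:,::-1]; crop(im,310,205,385,250,10,"pics/s14b.png",2.2)
for c in (5,8,11,14):
    yf=-40-30+c
    pts=[FX+Rf@p for p in ((50,yf,2),(50,yf,30.6),(20,-40,0),(20,-40,14),(20,0,14),(-20,-40,14))]
    print(c,((proj("scene",pts)-[310,205]+.5)*10-.5).round(0).tolist())
E
```

```text
[-0.56  0.34  0.32  1.85 -0.12  0.98 -0.16] [ -6.05 -13.31   9.98] [-2.7   0.98  0.06] 23.14671192370438
[543.02 109.86 239.71] [[1.0, 0.029, -0.001], [0.029, -1.0, -0.005], [-0.001, 0.005, -1.0]]
fix [-2.000e-01 -1.142e+02  2.197e+02] moved 102.21
5 [[460.0, 365.0], [477.0, 290.0], [550.0, 269.0], [559.0, 233.0], [728.0, 234.0], [539.0, 103.0]]
8 [[473.0, 365.0], [490.0, 290.0], [550.0, 269.0], [559.0, 233.0], [728.0, 234.0], [539.0, 103.0]]
11 [[485.0, 365.0], [503.0, 291.0], [550.0, 269.0], [559.0, 233.0], [728.0, 234.0], [539.0, 103.0]]
14 [[498.0, 365.0], [517.0, 291.0], [550.0, 269.0], [559.0, 233.0], [728.0, 234.0], [539.0, 103.0]]
```

View pics/s14b.png

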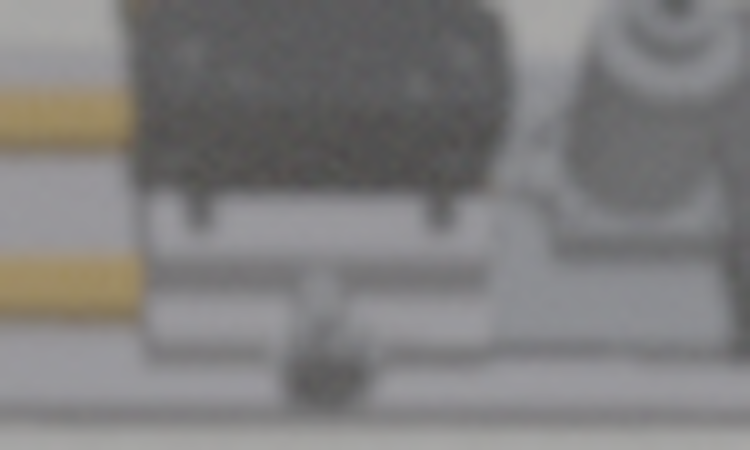

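jog_arm(series=[[[0,0,0,0,0,0,0],[0,0,0,0,0,0,0],[0,0,0,0,0,0,0],[0,0,0,0,0,0,0],[0,0,0,0,0,0,0],[0,0,0,0,0,0,0],[0,0,0,0,0,0,0],[0,0,0,0,0,0,0],[0,0,0,0,0,0,0],[0,0,0,0,0,0,0]]])

```text
t: 25.4
eef_pos: [543.0, 109.9, 239.7]
eef_rot: [[1.0, 0.029, -0.001], [0.029, -1.0, -0.005], [-0.001, 0.005, -1.0]]
ft_force: [-5.5, -13.7, 9.7]
finger_gap: 0.27
```

```bash
python3 st.py 15
python3 - <<'E'
from h import *
im=cv2.imread("pics/scene15.png")[:,:,::-1]; crop(im,310,185,390,250,9,"pics/s15b.png",2.2)
a=cv2.imread("pics/scene0.png").astype(int);b=cv2.imread("pics/scene15.png").astype(int)
d=cv2.GaussianBlur(np.abs(a-b).sum(2).astype(np.float32),(5,5),0)
cv2.imwrite("pics/diff15.png",np.clip(d*4,0,255).astype(np.uint8))
E
```

```text
[-0.56  0.34  0.32  1.85 -0.12  0.98 -0.16] [ -5.92 -13.47   9.71] [-2.69  1.02  0.01] 23.512541133559555
[543.02 109.87 239.71] [[1.0, 0.029, -0.001], [0.029, -1.0, -0.005], [-0.001, 0.005, -1.0]]
fix [-2.000e-01 -1.142e+02  2.197e+02] moved 102.21
```

View pics/s15b.png

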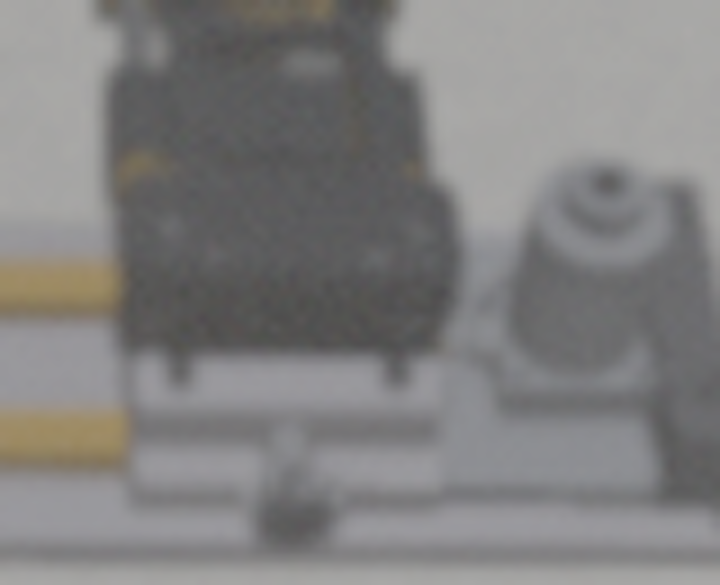

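View pics/diff15.png

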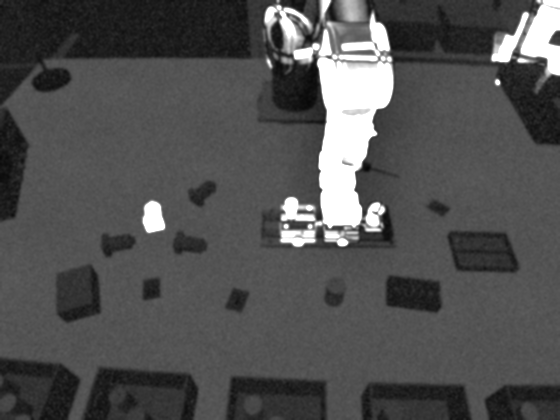

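Steady: force and position are unchanged over 1 s. The port stands upright with its foot on the fence (crop (580,270)), and only the port, stage and arm differ from the start picture. Handing in.

```bash
python3 -c "
from station import manip
print(manip.job_done())"
```

```text
the job is handed in; nothing more can be done
None
```

I stood the port upright on the seat in line with the plunger and let go of it. I then slid the stage up until its plunger presses the port against the fence. The job was handed in at about 25.5 s of the 54 s, with the arm still gripping the stage post.

**Last checks**
- **Steadiness:** over a final 1 s hold the position did not change, and the push along the track stayed at 13.3–13.5 N.
- **Plunger travel:** the force, less about 1.9 N measured while the stage slid freely, gives about 9 mm. The stage edge in the scene picture gives 10–11 mm. Dead reckoning from my camera estimate of the stage's start gives about 12 mm. All three are inside 6–14 mm.
- **Port:** it looks upright with its foot on the fence and did not move during the last 8 mm or so of stage travel. The gripper is clear of it.
- **Other things on the table:** compared with the start picture, only the arm, the port and the stage have changed place. The driver is partly hidden by the arm in that view.

**Not confirmed**
- The dark ring at the bush mouth was too small to see, and the arm hid it from the top camera.
- The fence contact force and the port's exact angle were not measured directly.
- The two cameras disagreed by about 3 mm along the track direction, so I averaged them and corrected against the known fingertip positions.
- The grip also carries a side load of about 6 N and a vertical load of about 10 N on the post. It stayed steady.

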